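# Swap a dry beaker for a wet one on the draining rack

## Robot

A 6-joint arm with a two-finger parallel gripper is mounted at the origin on a cart in front of the work surface, level with it; the furniture and walls round the work are solid. World frame = base frame: x ahead of the robot, y to its left, z up, the work surface at z = 0. Lengths are in m, angles in rad, forces in N, time in s.
With the tool pointing down it reaches from about 0.4 to 0.825 m from the base axis. Payload 7 kg.
Tool frame: the origin (TCP) lies midway between the tips of the shut fingers; the grasp point (between the pads) lies 19 mm behind it; z points along the fingers, y is the direction in which the jaws open and shut (so a half turn about z gives the same grasp; the last joint's range is limited). The gripper opens to 88 mm and grips with 3 to 60 N. Pads are 19 mm wide; open, the fingers measure 130 mm over their backs; the gripper's body (78 mm by 193 mm) begins 47 mm behind the grasp point.
Start: joints at [-0.965, 0.359, 0.012, 0, -1.224, -0.288], TCP at [0.211, -0.641, 0.227] pointing down, gripper open.
Joint ranges: [-3.07, 3.07], [-1.43, 2.12], [-1.02, 1.25], [-3.03, 1.67], [-3.05, -0], [-3.03, 3.03]. Speed limits (rad/s): [2.39, 2.39, 3.01, 3.14, 3.14, 3.14].

## Interface

Orientations are given as a rotation vector (axis times angle).
In Python, from rig import telemetry, cams, arm gives the robot as it stands. The module is installed in compiled form; this text tells all that it offers.
- The arm moves only by the tool step_arm, never from a script. Its arguments are lists of equal length, an entry for each row: "delta_pos": the shift along the world's x, y, z in mm, a list of three; "yaw": the turn about the world's z in rad; "grip": the opening, from 0 (shut) to 1 (fully open). In form: {"delta_pos": [[x, y, z], ...], "yaw": [yaw, ...], "grip": [grip, ...]}. A call has 1 to 8 rows; each row shifts and turns the commanded pose from where the row before left it; what a row does not reach is not made up. A row lasts 1/12 s, in which the tool goes at most 41.7 mm and 7.16 degrees, less where a joint would pass 70% of its speed; a pose out of reach is approached as far as the arm can. A call is refused whole if a number of a shift passes 41.7 or a number of a turn 0.125, either way. A call with a gripper value outside its range is refused whole. The fingers move at their own pace and stop on an object; "squeeze" is the grip in N (left out, the last holds). Time passes only in rows, so rows that do not move let the fingers close. It gives the time, the measured TCP pose, the force and the opening at its end, in the units of the state.
- telemetry.state(): the state, without advancing time (a new reading comes with each control period).
- cams.get_image(name): name is "side" or "top" or "wrist"; returns a dict with "frame" (480x640x3 uint8, blue, green, red), "fovy" (degrees; the focal length in pixels is half the picture's height over the tangent of half this angle, whatever the lens; pixels are square), "cx", "cy" (the principal point, pixels), "dist_coeffs" ([k1, k2, p1, p2, k3] as OpenCV has them; the pictures are not rectified), "R" (3x3) and "t" (3): a world point X has camera coordinates R X + t. Camera axes: x right, y down, z forward; pixel columns grow to the right and rows downward; lengths in m; the calibration is good to about 2 mm. A picture is of the moment at which its call begins. There is no depth.
- arm.hand_in(): hands the job in, once; it reports no verdict.
The state is a dict: "time": time; "joint_positions": joint angles; "qvel": joint speeds; "joint_efforts": joint torques, N m; "position": TCP position; "orientation": TCP orientation; "contact_force": force on the tool from outside, world axes, zero at the start; "moment": the same for the moment, N m; "opening": finger opening in m.
Only numpy, scipy, OpenCV 4.12 (cv2) and the standard library are available. Lean on these libraries where they do the work, as an engineer would, in place of code of your own. Each camera call takes 0.05 s, during which the arm holds its last target.

## Task

The draining rack is full. The blue beaker on it is dry: draw it off its peg and nest it mouth-down, right home, over the blue beaker that stands in the steel tray, and hang the rinsed orange beaker mouth-down on the peg that this frees, fully home. Leave the green beakers hanging where they are, do not knock over or push aside the beaker in the tray, and do not drop any.

Things in the scene. Friction and masses are not known exactly. Their poses are not given: they have to be found in the camera images.
- orange_mid (a point): Rinsed orange beaker standing mouth-down on the table: rigid plastic, 78 mm tall: cone 60 mm across the mouth (64 with the rolled rim), 43 mm at the shoulder, 48 mm deep inside, walls 2.5 mm; then a cylindrical foot, 34 mm across, 30 mm long. Under 0.1 kg. Point: its centre, 39 mm from the mouth; z axis from mouth to foot
- blue_mid (a point): Dry blue beaker hanging mouth-down on one of the rack's three pegs, foot outermost. Made like the orange one; centre and axis likewise
- stored_mid (a point): Blue beaker standing mouth-down, loose, in the steel tray (floor 3 mm, rim 27 mm high). Made like the orange one; centre and axis likewise. A beaker nested home over it stands 30 mm higher, its inside floor on this foot, with some 2 mm of play all round
- green_a_mid (a point): First of two green beakers still draining on the rack, loose, to be left. Made like the orange one; centre and axis likewise
- green_b_mid (a point): Second green beaker still draining on the rack, loose, to be left. Made like the orange one; centre and axis likewise
- peg_left_tip (a point): tip (centre of the rounded end) of the rack's left peg as the robot sees it; z axis along the peg, out of the board: up and towards the robot, 35 degrees from vertical. Grey tapered peg, 76 mm long, 29 mm across near the tip, 45 mm at the root. A beaker home on it has its inside floor on the tip: its centre is 9 mm below the tip along the axis, up to 6 mm beside it, its axis along the peg
- peg_mid_tip (a point): tip (centre of the rounded end) of the rack's middle peg as the robot sees it; z axis along the peg, out of the board: up and towards the robot, 35 degrees from vertical. Peg as the left one; the three stand 100 mm apart in a row
- peg_right_tip (a point): tip (centre of the rounded end) of the rack's right peg as the robot sees it; z axis along the peg, out of the board: up and towards the robot, 35 degrees from vertical. Peg as the left one. The rack is a white sloped board, 330 mm wide, fixed to the table
There are look-alikes about, which are no part of the job. What is shaped like the part that bears stored_mid but red or white is not meant.

How it is judged:
On the way:
1. the blue beaker is off its peg and away from the rack (distance of blue_mid from where it was at the start of the episode above 0.15 m), for 0.2 s.
At the end, for the whole second after the job is handed in: The blue beaker is nested home over the stored one (centres within 7 mm sideways, 26 to 35 mm higher, both within 7 degrees of upright) and the orange beaker hangs home on a peg (its centre at least 3 mm below the tip along the axis and within 20 mm of it, axes within 17 degrees), all at rest (horizontal distance between blue_mid and stored_mid below 0.007 m and z of blue_mid in the frame of stored_mid between 0.026 and 0.035 m and angle between each of blue_mid, stored_mid's own z axis and vertical below 0.12 rad and ((z of orange_mid in the frame of peg_left_tip below -0.003 m and distance between orange_mid and peg_left_tip below 0.02 m and angle between the z axis of orange_mid and the z axis of peg_left_tip, either way round below 0.3 rad) or (z of orange_mid in the frame of peg_mid_tip below -0.003 m and distance between orange_mid and peg_mid_tip below 0.02 m and angle between the z axis of orange_mid and the z axis of peg_mid_tip, either way round below 0.3 rad) or (z of orange_mid in the frame of peg_right_tip below -0.003 m and distance between orange_mid and peg_right_tip below 0.02 m and angle between the z axis of orange_mid and the z axis of peg_right_tip, either way round below 0.3 rad)) and linear speed of each of blue, orange, stored below 0.03 m/s); the robot touches nothing.
It fails at once if a green beaker (green_a) is shifted more than 20 mm (distance of green_a_mid from where it was at the start of the episode above 0.02 m).
It fails at once if a green beaker (green_b) is shifted more than 20 mm (distance of green_b_mid from where it was at the start of the episode above 0.02 m).
It fails at once if the stored beaker is shifted more than 30 mm or knocked over (distance of stored_mid from where it was at the start of the episode above 0.03 m or angle between stored_mid's own z axis and vertical above 0.5 rad).
It fails at once if the blue beaker is dropped (falls free, faster than 0.8 m/s, a fall of 3 cm) (linear speed of blue above 0.8 m/s and contact force between blue and the fingers below 0.05 N).
It fails at once if the orange beaker is dropped (falls free, faster than 0.8 m/s, a fall of 3 cm) (linear speed of orange above 0.8 m/s and contact force between orange and the fingers below 0.05 N).
It also fails if it takes over 67 s, if anything falls off the work surface, if the arm or the gripper's body presses on something with over 40 N, if the wrist force passes 120 N, or if a joint passes its speed limit or range.

## Working session

There is one attempt and no reset: what is moved stays moved. The work goes in short steps, Python scripts to look and compute and a tool call to move; the robot and the scene stay as the last step left them, time stands still between calls to the robot, and variables do not carry over. Pictures are saved under pics/ and viewed, and the job is handed in when it is done.

Besides the shell and the picture viewer there is one more tool, called after "Call:" as name([rows], argument=value, ...), one row to a line, values as JSON. step_arm: Moves the arm, as the interface text tells. Its arguments: {"type":"object","properties":{"delta_pos":{"type":"array","items":{"type":"array","items":{"type":"number"}}},"yaw":{"type":"array","items":{"type":"number"}},"grip":{"type":"array","items":{"type":"number"}},"squeeze":{"type":"number"}},"required":["delta_pos","yaw","grip"]}

```bash
mkdir -p pics; ls
cat > h.py <<'E'
import numpy as np,cv2
from rig import telemetry,cams,arm
def grab(n,fn=None):
    d=cams.get_image(n)
    if fn: cv2.imwrite('pics/'+fn,d['frame'])
    return d
def K(d):
    f=240/np.tan(np.radians(d['fovy'])/2)
    return np.array([[f,0,d['cx']],[0,f,d['cy']],[0,0,1.]])
def ray(d,uv):
    p=cv2.undistortPoints(np.array([[uv]],float),K(d),np.array(d['dist_coeffs'],float))[0,0]
    R=np.array(d['R']);t=np.array(d['t'])
    v=R.T@np.array([p[0],p[1],1]);return -R.T@t,v/np.linalg.norm(v)
def onz(d,uv,z):
    o,v=ray(d,uv);return o+v*(z-o[2])/v[2]
def tri(d1,a,d2,b):
    o1,v1=ray(d1,a);o2,v2=ray(d2,b)
    s=np.linalg.lstsq(np.c_[v1,-v2],o2-o1,rcond=None)[0]
    p=o1+v1*s[0];q=o2+v2*s[1];return (p+q)/2,np.linalg.norm(p-q)
def proj(d,X):
    R=np.array(d['R'],float)
    return cv2.projectPoints(np.array(X,float).reshape(-1,1,3),cv2.Rodrigues(R)[0],np.array(d['t'],float),K(d),np.array(d['dist_coeffs'],float))[0][:,0]
E
python3 - <<'E'
from h import *
s=telemetry.state()
for k,v in s.items(): print(k,np.round(v,3))
for n in('side','top','wrist'):
    d=grab(n,n+'0.png');R=np.array(d['R']);print(n,d['fovy'],d['cx'],d['cy'],d['dist_coeffs'],-R.T@d['t'],R.round(3).tolist())
E
```

```text
pics
time 0.0
joint_positions [-0.965  0.359  0.011 -0.    -1.224 -0.288]
qvel [-0.001 -0.     0.    -0.     0.001 -0.001]
joint_efforts [-1.0000e-03 -5.8271e+01  2.9307e+01  6.9970e+00  7.0000e-03 -0.0000e+00]
position [ 0.211 -0.641  0.226]
orientation [ 4.970e-01 -3.102e+00 -3.000e-03]
contact_force [-0.048 -0.24  -0.141]
moment [ 0.026 -0.004 -0.015]
opening 0.088
side 44.44856388864983 325.42871902729405 238.2036180408581 [-0.17233074  0.          0.          0.          0.        ] [ 0.49932887 -1.42693183  0.73884777] [[0.999, 0.039, 0.003], [0.018, -0.405, -0.914], [-0.035, 0.913, -0.405]]
top 45.72548795989104 312.83677187280125 239.410006415688 [-0.08459592  0.          0.          0.          0.        ] [ 0.18419452 -0.01803066  1.58577454] [[0.022, -1.0, 0.004], [-0.984, -0.022, -0.179], [0.179, -0.0, -0.984]]
wrist 67.94159495867447 310.473640994381 236.10603988380882 [-0.04448951  0.          0.          0.          0.        ] [ 0.1413755  -0.66349863  0.382885  ] [[-0.312, 0.95, 0.002], [0.915, 0.3, 0.27], [0.256, 0.086, -0.963]]
```

View pics/side0.png

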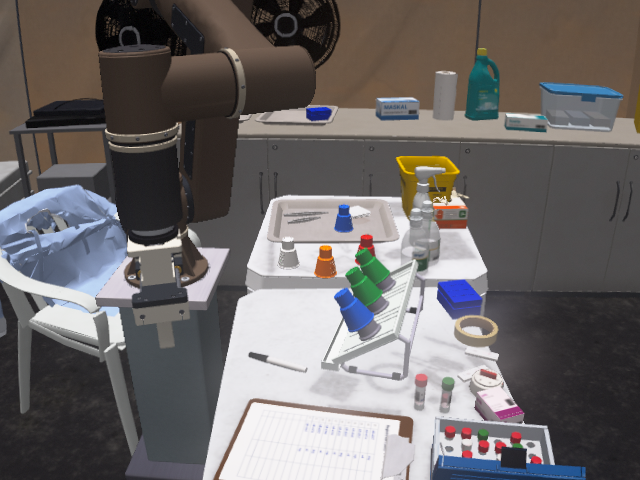

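View pics/top0.png

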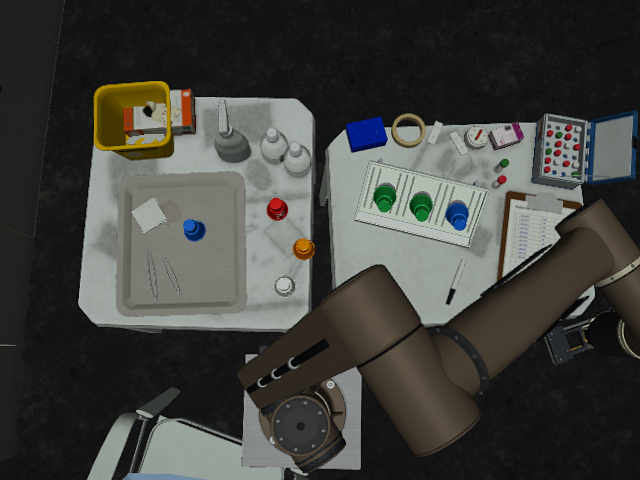

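View pics/wrist0.png

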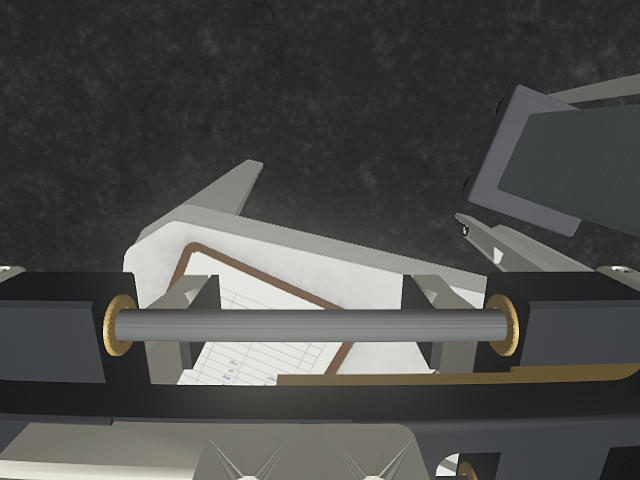

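Top view: stored candidates are blue at (193,230) in the tray, red at (277,208) and white at (285,286). The blue one in the tray fits; the other two are look-alikes. The rack carries green (385,198), green (421,207) and blue (457,215) on the right peg. Orange is at (303,248). Enlarging to confirm.

Run:
```python
import cv2,numpy as np
t=cv2.imread('pics/top0.png');s=cv2.imread('pics/side0.png')
a=cv2.resize(t[150:260,350:500],(600,440),interpolation=2)
b=cv2.resize(s[200:350,260:430],(600,529),interpolation=2)
cv2.imwrite('pics/ca.png',a);cv2.imwrite('pics/cb.png',b)
c=cv2.resize(t[180:300,170:330],(800,600),interpolation=2);cv2.imwrite('pics/cc.png',c)
```

```text
(no output)
```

View pics/ca.png

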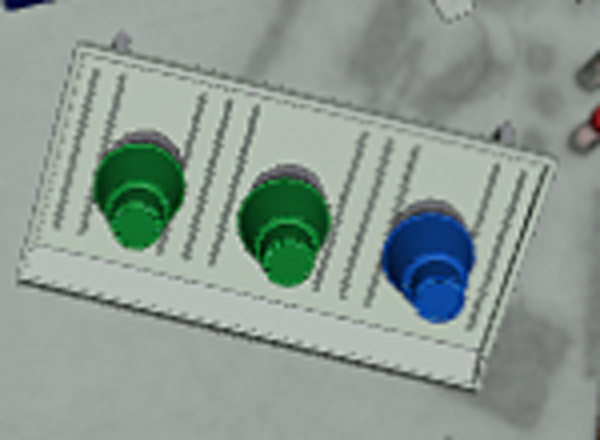

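View pics/cb.png

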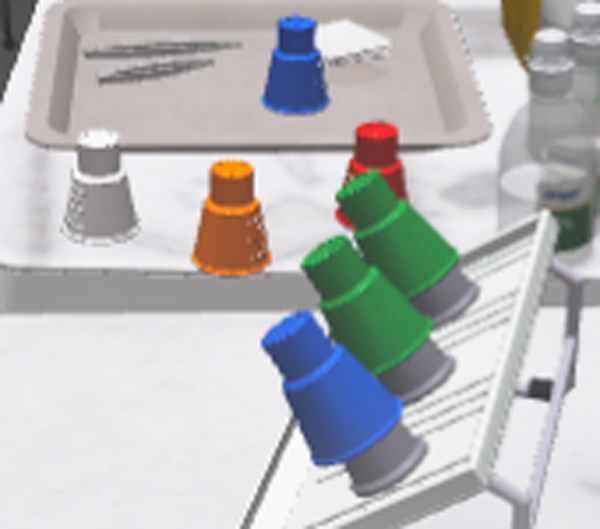

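View pics/cc.png

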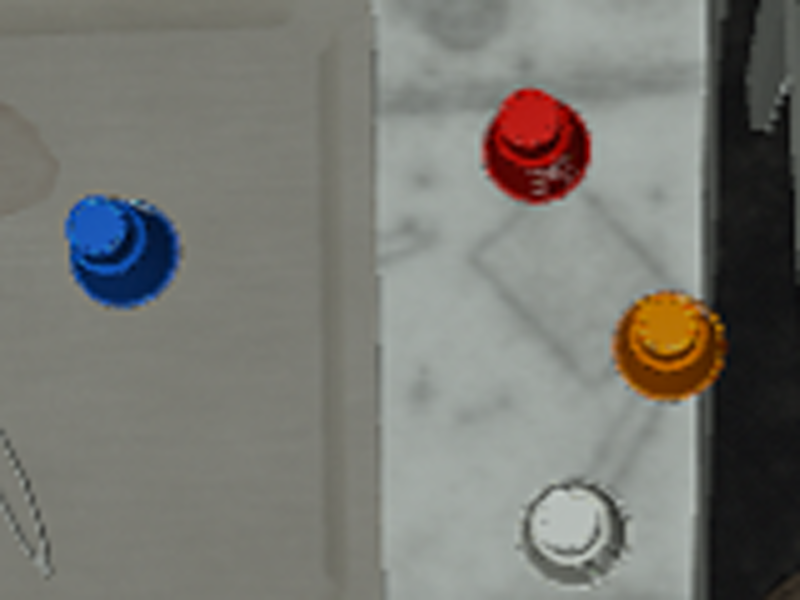

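The crops confirm it. The in-tray blue beaker's foot is near (190,225), orange's foot near (303,246), and the rack's blue beaker is on the right peg with its foot near (459,224). Now measuring with masks.

```bash
cat >> h.py <<'E'
HUE={'blue':(100,125),'green':(50,80),'orange':(8,24)}
def blobs(img,col,amin=60):
    h=cv2.cvtColor(img,cv2.COLOR_BGR2HSV);lo,hi=HUE[col]
    m=cv2.inRange(h,(lo,110,40),(hi,255,255))
    n,l,st,c=cv2.connectedComponentsWithStats(m)
    return [(c[i],st[i],(l==i),h) for i in range(1,n) if amin<st[i,4]<3000]
def footdisc(mask,h):
    v=h[...,2][mask]; th,_=cv2.threshold(v.reshape(-1,1).astype(np.uint8),0,255,cv2.THRESH_OTSU)
    m=(mask&(h[...,2]>th)).astype(np.uint8)
    n,l,st,c=cv2.connectedComponentsWithStats(m);i=1+np.argmax(st[1:,4]);return c[i],st[i],th
E
python3 - <<'E'
from h import *
from types import SimpleNamespace
for n in('top','side'):
    d=grab(n)
    for col in HUE:
        for c,st,m,h in blobs(d['frame'],col):
            f,fs,th=footdisc(m,h)
            print(n,col,c.round(1),st,'disc',f.round(1),fs,th, 'onz .078/.081',onz(d,f,.078).round(4),onz(d,f,.081).round(4))
E
```

```text
top blue [606.2 134.6] [585 110  53  65 598] disc [591.4 146. ] [586 122  10  53 213] 70.0 onz .078/.081 [ 0.7478 -0.8064  0.078 ] [ 0.7466 -0.8048  0.081 ]
top blue [366.1 133.7] [ 346  116   42   36 1092] disc [366.3 131.5] [346 116  42  32 889] 102.0 onz .078/.081 [ 0.7695 -0.1614  0.078 ] [ 0.7683 -0.1611  0.081 ]
top blue [618.9 172.8] [587 147  51  38 327] disc [632.5 164.1] [623 148  14  31 130] 68.0 onz .078/.081 [ 0.6982 -0.9256  0.078 ] [ 0.6972 -0.9238  0.081 ]
top blue [457.2 215.4] [445 203  24  28 470] disc [459.1 222. ] [451 213  16  18 162] 128.0 onz .078/.081 [ 0.5164 -0.4159  0.078 ] [ 0.5158 -0.4151  0.081 ]
top blue [193.7 229.8] [183 219  23  23 394] disc [189.6 226.7] [183 219  16  22 169] 120.0 onz .078/.081 [0.4864 0.3167 0.078 ] [0.4858 0.3161 0.081 ]
top green [384.3 197.6] [373 186  23  26 441] disc [384.1 203.7] [376 195  16  17 149] 97.0 onz .078/.081 [ 0.5626 -0.2105  0.078 ] [ 0.5619 -0.2102  0.081 ]
top green [420.8 206.5] [409 194  24  28 452] disc [421.6 212.9] [414 204  16  18 159] 96.0 onz .078/.081 [ 0.5392 -0.3133  0.078 ] [ 0.5384 -0.3127  0.081
[... 1974 characters left out ...]
12  26] 109.0 onz .078/.081 [2.0858 1.6201 0.078 ] [2.0786 1.6062 0.081 ]
side orange [425.2 177.4] [ 395  155   65   62 1762] disc [428.1 162.6] [396 156  64  19 596] 152.0 onz .078/.081 [0.8206 0.8191 0.078 ] [0.8192 0.8089 0.081 ]
side orange [431.2 183.1] [428 177   8  13  72] disc [430.9 181.7] [428 177   7  10  56] 74.0 onz .078/.081 [0.801  0.5777 0.078 ] [0.7996 0.5686 0.081 ]
side orange [449.6 207. ] [433 206  35   3  96] disc [447.2 206.8] [433 206  33   3  78] 220.0 onz .078/.081 [0.8214 0.3263 0.078 ] [0.8199 0.3184 0.081 ]
side orange [324.8 263. ] [314 245  23  33 509] disc [325.4 247.4] [320 245  12   6  54] 192.0 onz .078/.081 [0.4454 0.0011 0.078 ] [ 0.4456 -0.0054  0.081 ]
```

Run:
```python
from h import *
D={}
for n,ps in(('top',{'blue':(457,215),'stored':(193,230),'orange':(303,249),'ga':(384,198),'gb':(421,206)}),('side',{'blue':(353,310),'stored':(343,219),'orange':(325,263)})):
    d=grab(n);D[n]=d
    for k,p in ps.items():
        col={'ga':'green','gb':'green','stored':'blue'}.get(k,k)
        c,st,m,h=min(blobs(d['frame'],col),key=lambda b:np.hypot(*(b[0]-p)))
        v=h[...,2][m].astype(np.float32).reshape(-1,1)
        _,lab,cen=cv2.kmeans(v,4,None,(3,50,.1),5,cv2.KMEANS_PP_CENTERS)
        o=np.argsort(cen[:,0]);print(n,k,cen[o,0].round())
        L=np.zeros(m.shape,int);L[m]=np.argsort(o)[lab[:,0]]+1
        x,y,w,hh=st[:4]
        for r in L[y:y+hh,x:x+w]: print(''.join('.1234'[i] for i in r), end='\n')
        print('x0,y0',x,y)
```

```text
top blue [ 68.  99. 124. 161.]
..........334432........
.......34433333444......
.....343333333333343....
....33322333333333343...
...3322223333333333334..
..33222223333333333333..
..422222233333333333233.
.3312222233333333333223.
.4212222233333333333223.
.31122222233333333332224
.21112222234444443232224
221112223444444444432224
12111121344422223444322.
.2111123442222222244422.
.4111134311222222224422.
..11123421122222222243..
..21124311124444333244..
...2124311344323443233..
....123213443444444444..
.....2431344444444444...
......231344444444444...
.......32344444444434...
........3444444444443...
........3444444444434...
.........44444444434....
..........4444444344....
...........44443433.....
.............443........
x0,y0 445 203
top stored [ 62.  88. 139. 180.]
....3344...............
...4444333343..........
..434444443332...3.....
.434444444432311.23....
.4444444444212311123...
434444444444224311123..
4344444444442133.11123.
4444444444441123111123.
344444444434.1232111123
.4444444433211332111123
.3343444432112431111123
.3333443421113421111123
.3431222111134311111123
.334321111
[... 4848 characters left out ...]
44444443......
......11233233311......
......11111111111......
......11111111111......
......11111111111......
......11111111111......
.....311111111111......
....441111111111114....
....443211111111234....
....444433333333444....
...32444444444444411...
...32233444444433112...
...222222122112221.2...
...222222222222221.1...
...2222222222222.11....
..32222222222222111....
..2222222222222211112..
..2222222222222211112..
..2222222222222221111..
..2222222222222221111..
.32222222222222221112..
.22222222222222211112..
.222222222222222111.214
4222222222222222121.114
44222222222222222.11124
.432222222222222111123.
..4333222222222222233..
...24433333333333333...
......34444334443......
x0,y0 314 245
```

Run:
```python
from h import *
t=grab('top');s=grab('side')
for k,a,b in(('stored',(189.2,224.8),(343.3,206.3)),('orange',(302.7,244.5),(325.5,247.5)),('blue',(459.7,224.7),(341.2,292.7))):
    p,e=tri(t,a,s,b);print(k,p.round(4),e.round(4))
z=tri(t,(459.7,224.7),s,(341.2,292.7))[0][2]
for zz in(z,.18,.19,.2):
  F=[onz(t,c,zz) for c in((384.4,206),(421.8,215.6),(459.7,224.7))]
  print(zz,np.round(F,4).tolist(),np.linalg.norm(F[0]-F[1]),np.linalg.norm(F[1]-F[2]))
print('stored z081',onz(t,(189.2,224.8),.081),'or',onz(t,(302.7,244.5),.078))
# mouth circle checks
print('or mouth', onz(t,(303.5,249.3),.003),'st mouth',onz(t,(194.7,229.9),.006))
```

```text
stored [0.4909 0.3182 0.0764] 0.0022
orange [0.4453 0.0087 0.0742] 0.0002
blue [ 0.4916 -0.3951  0.1617] 0.0015
0.16173138493211786 [[0.5354, -0.2007, 0.1617], [0.5124, -0.2972, 0.1617], [0.4908, -0.3952, 0.1617]] 0.0992591516971288 0.10031764548193636
0.18 [[0.5309, -0.1983, 0.18], [0.5082, -0.2936, 0.18], [0.4869, -0.3904, 0.18]] 0.09798578633142177 0.09903070102248981
0.19 [[0.5285, -0.197, 0.19], [0.5059, -0.2917, 0.19], [0.4847, -0.3877, 0.19]] 0.09728876285100162 0.09832624452446603
0.2 [[0.526, -0.1958, 0.2], [0.5036, -0.2897, 0.2], [0.4826, -0.3851, 0.2]] 0.09659173937058152 0.09762178802644221
stored z081 [0.4911293 0.317384  0.081    ] or [0.44453752 0.00865124 0.078     ]
or mouth [0.44381785 0.00738075 0.003     ] st mouth [0.49200549 0.31747373 0.006     ]
```

Poses so far (m):
- Blue's foot end is at about (0.491,-0.395,0.162). The 100 mm peg spacing agrees with that height.
- The row direction is 77.1° from x.
- The stored beaker is at about (0.491,0.317).
- Orange is at about (0.445,0.008).

Moving above blue.

Call:
step_arm([
  [24, 20, 4],
  [24, 20, 4],
  [24, 20, 4],
  [24, 20, 4],
  [24, 20, 4],
  [24, 20, 0],
  [24, 20, 0],
  [24, 20, 0],
], yaw=[-0.068, -0.068, -0.068, -0.068, -0.068, -0.068, -0.068, -0.068], grip=[0.85, 0.85, 0.85, 0.85, 0.85, 0.85, 0.85, 0.85], squeeze=15)

```text
time: 1.12
position: [0.4039, -0.4801, 0.2469]
orientation: [0.36, 3.12, -0.0]
contact_force: [1.1, -1.0, -0.3]
opening: 0.0743
```

Call:
step_arm([
  [24, 20, 0],
  [24, 20, 0],
  [24, 20, 0],
  [24, 20, 0],
  [0, 0, 0],
  [0, 0, 0],
], yaw=[0, 0, 0, 0, 0, 0], grip=[0.85, 0.85, 0.85, 0.85, 0.85, 0.85])

```text
time: 1.62
position: [0.5001, -0.3999, 0.2463]
orientation: [-0.35, -3.122, -0.0]
contact_force: [-0.2, 0.4, 0.4]
opening: 0.0748
```

```bash
cat >> h.py <<'E'
from scipy.spatial.transform import Rotation as Ro
def st():
    s=telemetry.state();R=Ro.from_rotvec(s['orientation']).as_matrix()
    print('t',round(s['time'],2),'pos',np.round(s['position'],4),'jaw deg',np.degrees(np.arctan2(R[1,1],R[0,1])).round(2),'tz',R[:,2].round(3),'F',np.round(s['contact_force'],1),'M',np.round(s['moment'],2),'op',round(float(s['opening']),4))
    return s
E
python3 - <<'E'
from h import *
st();grab('wrist','w1.png');grab('side','s1.png')
E
```

```text
t 1.62 pos [ 0.5001 -0.3999  0.2463] jaw deg 77.19 tz [-0.  0. -1.] F [-0.2  0.4  0.4] M [-0.1   0.03  0.05] op 0.0748
```

View pics/w1.png

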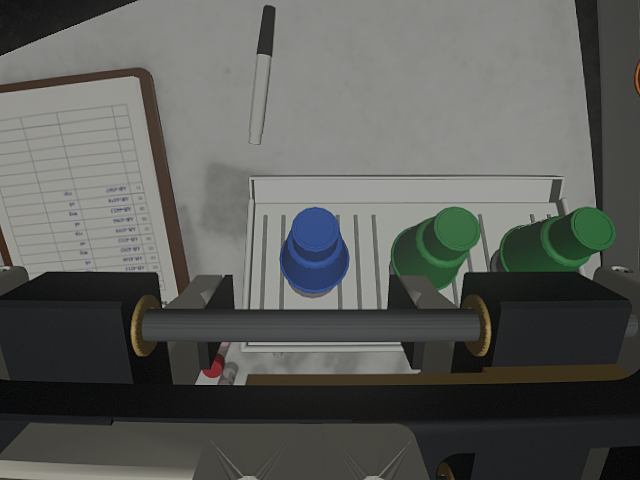

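View pics/s1.png

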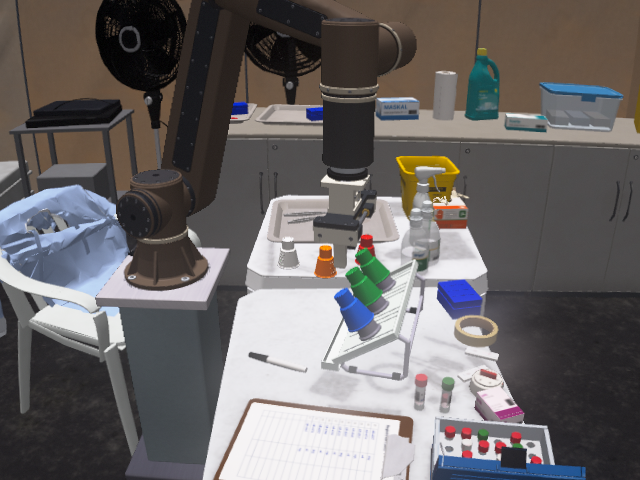

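The wrist view shows the blue foot disc at about (319,229), and the row lies parallel to the jaws. Checking that ray.

Run:
```python
from h import *
w=grab('wrist');t=grab('top')
print(onz(w,(319,229),.162),onz(w,(457,230),.162), onz(w,(592,229),.162))
print(proj(w,[[.4908,-.3952,.1617]]))
```

```text
[ 0.48982655 -0.39283356  0.162     ] [ 0.51237386 -0.29791312  0.162     ] [ 0.533894  -0.2006036  0.162    ]
[[316.00580437 230.93112095]]
```

Call:
step_arm([
  [1, 3, -20],
  [0, 0, -20],
  [0, 0, -20],
  [0, 0, -20],
  [0, 0, -15],
  [0, 0, -5],
  [0, 0, 0],
], yaw=[0, 0, 0, 0, 0, 0, 0], grip=[0.85, 0.85, 0.85, 0.85, 0.85, 0.85, 0.85])

```text
time: 2.4
position: [0.4985, -0.3985, 0.1453]
orientation: [-0.356, -3.119, -0.001]
contact_force: [-0.3, 0.6, 0.4]
opening: 0.0746
```

Run:
```python
from h import *
st();d=grab('side');cv2.imwrite('pics/s2.png',cv2.resize(d['frame'][200:350,260:460],(800,600)));grab('wrist','w2.png')
```

```text
t 2.4 pos [ 0.4985 -0.3985  0.1453] jaw deg 76.96 tz [-0.002  0.001 -1.   ] F [-0.3  0.6  0.4] M [-0.01  0.07  0.03] op 0.0746
```

View pics/s2.png

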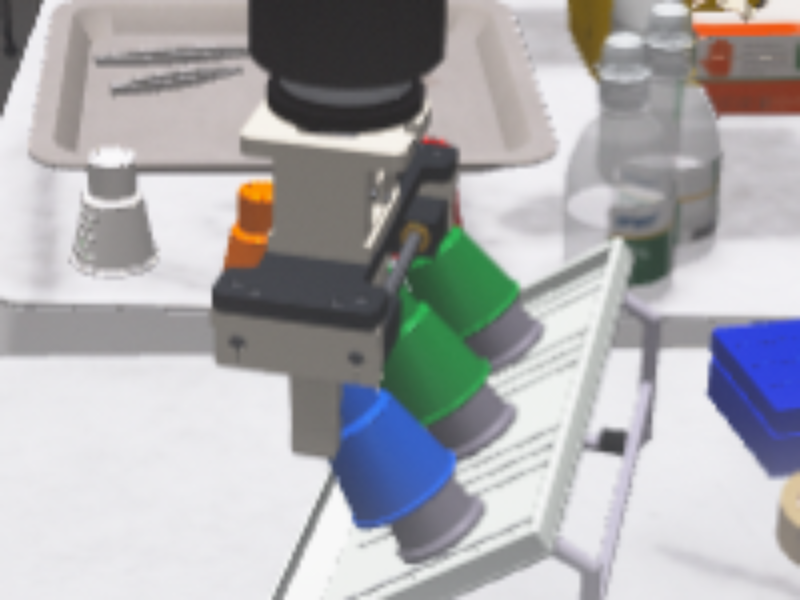

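View pics/w2.png

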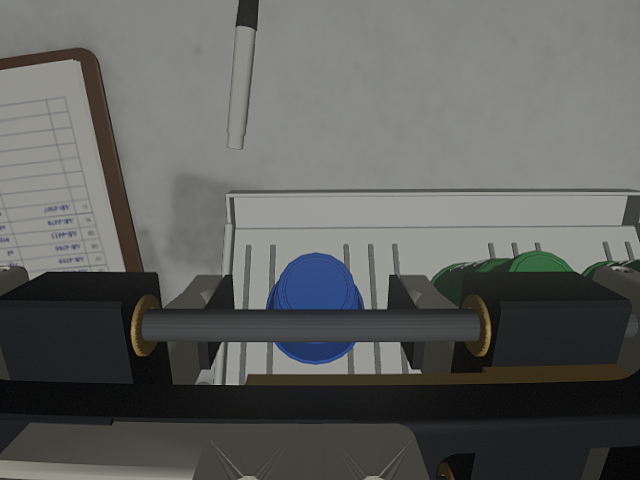

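Call:
step_arm([
  [1, 3, 0],
  [0, 0, 0],
  [0, 0, 0],
  [0, 0, 0],
  [0, 0, 0],
  [0, 0, 0],
  [0, 0, 0],
  [0, 0, 0],
], yaw=[0, 0, 0, 0, 0, 0, 0, 0], grip=[0.6, 0.3, 0.3, 0.3, 0.3, 0.3, 0.3, 0.3], squeeze=12)

```text
time: 3.17
position: [0.5008, -0.3953, 0.1467]
orientation: [-0.354, -3.121, 0.0]
contact_force: [-0.6, -0.5, 0.4]
opening: 0.0336
```

Run:
```python
from h import *
st()
```

```text
t 3.17 pos [ 0.5008 -0.3953  0.1467] jaw deg 77.04 tz [-0. -0. -1.] F [-0.6 -0.5  0.4] M [-0.2   0.33 -0.03] op 0.0336
```

Call:
step_arm([
  [-5.6, 1.3, 8.2],
  [-5.6, 1.3, 8.2],
  [-5.6, 1.3, 8.2],
  [-5.6, 1.3, 8.2],
  [-5.6, 1.3, 8.2],
  [-5.6, 1.3, 8.2],
  [-5.6, 1.3, 8.2],
  [-5.6, 1.3, 8.2],
], yaw=[0, 0, 0, 0, 0, 0, 0, 0], grip=[0.2, 0.2, 0.2, 0.2, 0.2, 0.2, 0.2, 0.2])

```text
time: 3.83
position: [0.4555, -0.3846, 0.2132]
orientation: [0.355, 3.121, -0.0]
contact_force: [-0.4, -0.3, -1.8]
opening: 0.0335
```

Run:
```python
from h import *
st();d=grab('side');cv2.imwrite('pics/s3.png',cv2.resize(d['frame'][150:350,230:460],(690,600)))
```

```text
t 3.83 pos [ 0.4555 -0.3846  0.2132] jaw deg 77.04 tz [ 0. -0. -1.] F [-0.4 -0.3 -1.8] M [-0.09  0.   -0.05] op 0.0335
```

View pics/s3.png

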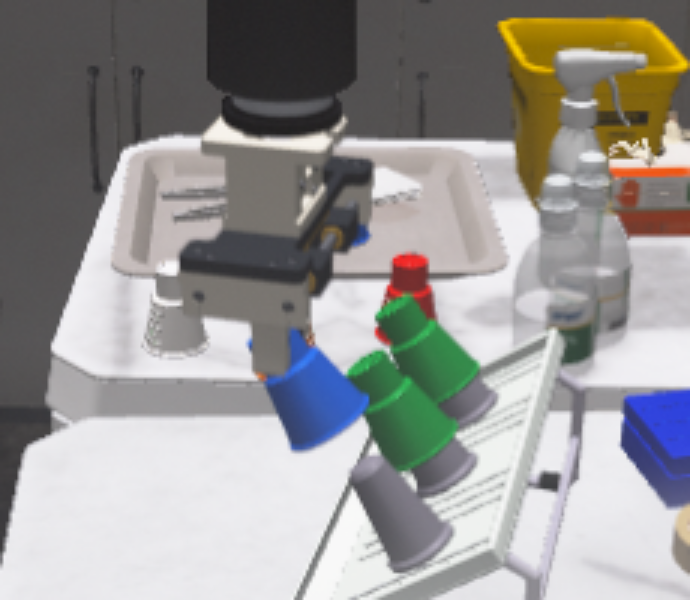

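Blue is off the peg, held with its tilt kept. I'll back off from the rack and ease the squeeze to see whether gravity rights it.

Call:
step_arm([
  [-15, 5, 5],
  [-15, 5, 0],
  [0, 0, 0],
  [0, 0, 0],
  [0, 0, 0],
  [0, 0, 0],
], yaw=[0, 0, 0, 0, 0, 0], grip=[0.2, 0.2, 0.2, 0.2, 0.2, 0.2], squeeze=4)

```text
time: 4.38
position: [0.4265, -0.3749, 0.217]
orientation: [-0.354, -3.121, 0.0]
contact_force: [0.2, 0.5, -0.8]
opening: 0.0336
```

Run:
```python
from h import *
st();d=grab('side');cv2.imwrite('pics/s4.png',cv2.resize(d['frame'][150:350,230:460],(690,600)))
```

```text
t 4.38 pos [ 0.4265 -0.3749  0.217 ] jaw deg 77.04 tz [-0. -0. -1.] F [ 0.2  0.5 -0.8] M [-0.04 -0.    0.06] op 0.0336
```

View pics/s4.png

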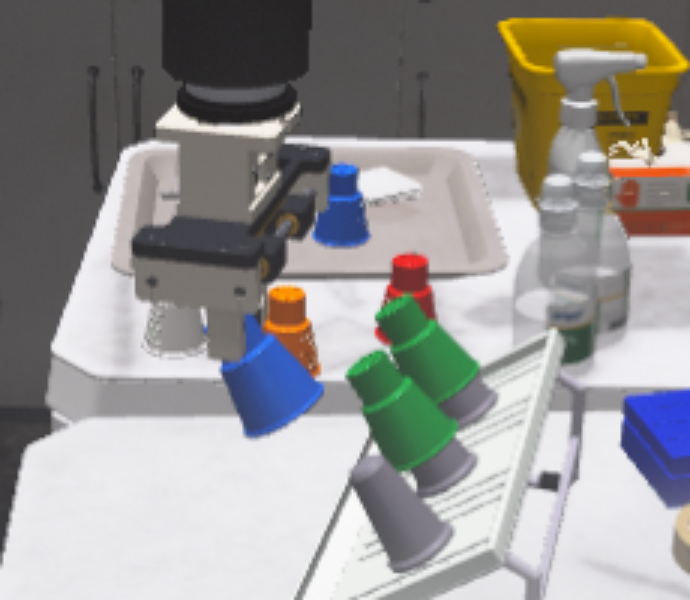

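Tilt holds at 4 N, so I'll right it on the clear table in front of the rack. First checking the clear area.

Run:
```python
from h import *
d=grab('top','t4.png')
for p in((448,302),(465,260),(357,222),(470,245),(330,225),(330,320),(340,310)):print(p,onz(d,p,.0).round(3))
```

```text
(448, 302) [ 0.304 -0.4    0.   ]
(465, 260) [ 0.424 -0.451  0.   ]
(357, 222) [ 0.527 -0.143  0.   ]
(470, 245) [ 0.467 -0.466  0.   ]
(330, 225) [ 0.516 -0.066  0.   ]
(330, 320) [ 0.248 -0.071  0.   ]
(340, 310) [ 0.276 -0.098  0.   ]
```

View pics/t4.png

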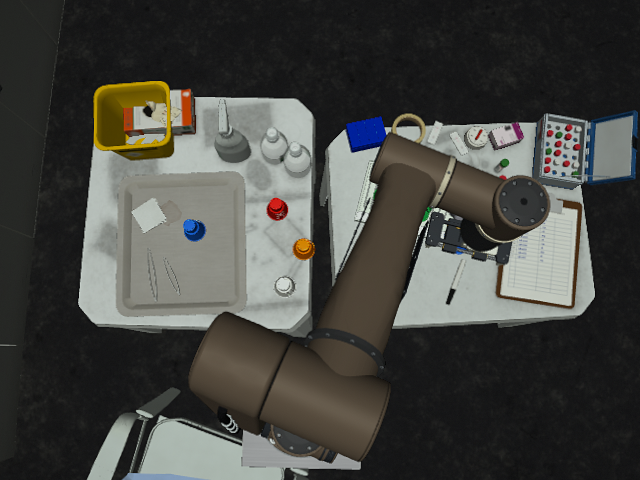

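Call:
step_arm([
  [-14, 35, 0],
  [-14, 35, 0],
  [-14, 35, 0],
  [0, 0, -30],
  [0, 0, -30],
  [0, 0, -30],
  [0, 0, -30],
  [0, 0, -14],
], yaw=[0, 0, 0, 0, 0, 0, 0, 0], grip=[0.2, 0.2, 0.2, 0.2, 0.2, 0.2, 0.2, 0.2], squeeze=6)

```text
time: 5.15
position: [0.3826, -0.269, 0.08]
orientation: [-0.354, -3.118, -0.001]
contact_force: [-0.0, 0.5, -1.8]
opening: 0.0339
```

Call:
step_arm([
  [0, 0, -5],
  [0, 0, -3],
  [0, 0, -3],
  [0, 0, -3],
  [0, 0, 0],
], yaw=[0, 0, 0, 0, 0], grip=[0.2, 0.2, 0.2, 0.2, 0.2], squeeze=4)

```text
time: 5.57
position: [0.3846, -0.2699, 0.0695]
orientation: [0.355, 3.12, -0.0]
contact_force: [0.1, -1.0, -0.1]
opening: 0.0341
```

Run:
```python
from h import *
st();d=grab('side');cv2.imwrite('pics/s5.png',cv2.resize(d['frame'][200:400,200:430],(690,600)))
```

```text
t 5.57 pos [ 0.3846 -0.2699  0.0695] jaw deg 77.04 tz [ 0.001 -0.    -1.   ] F [ 0.1 -1.  -0.1] M [-0.03  0.03 -0.03] op 0.0341
```

View pics/s5.png

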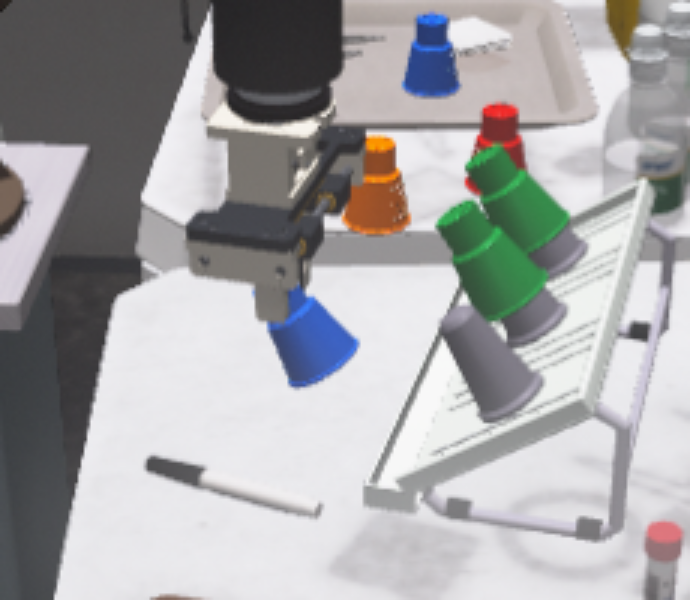

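Call:
step_arm([
  [0, 0, -3],
  [0, 0, -2],
  [5.8, -1.3, 0],
  [5.8, -1.3, 0],
  [5.8, -1.3, 0],
  [5.8, -1.3, -0.5],
  [0, 0, 0],
], yaw=[0, 0, 0, 0, 0, 0, 0], grip=[0.2, 0.2, 0.2, 0.2, 0.2, 0.2, 0.2], squeeze=3)

```text
time: 6.2
position: [0.409, -0.2754, 0.0636]
orientation: [0.354, 3.121, -0.001]
contact_force: [0.2, -0.1, -0.5]
opening: 0.0338
```

Run:
```python
from h import *
st();d=grab('side');cv2.imwrite('pics/s6.png',cv2.resize(d['frame'][200:400,200:430],(690,600)))
```

```text
t 6.2 pos [ 0.409  -0.2754  0.0636] jaw deg 77.07 tz [ 0.001 -0.    -1.   ] F [ 0.2 -0.1 -0.5] M [-0.02 -0.06 -0.03] op 0.0338
```

View pics/s6.png

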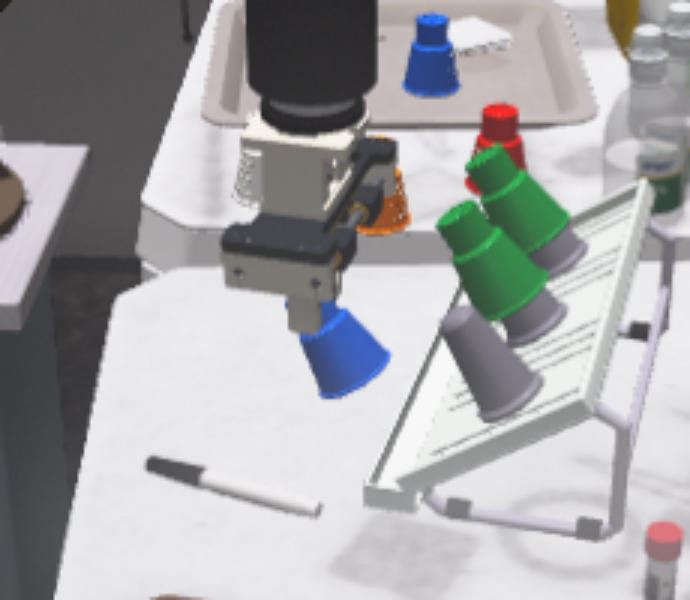

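Call:
step_arm([
  [-12, 3, 0],
  [-12, 3, 0],
  [0, 0, -2],
  [0, 0, -2],
  [0, 0, -2],
  [0, 0, 0],
], yaw=[0, 0, 0, 0, 0, 0], grip=[0.2, 0.2, 0.2, 0.2, 0.2, 0.2])

```text
time: 6.75
position: [0.3848, -0.2695, 0.0587]
orientation: [0.353, 3.118, -0.002]
contact_force: [1.8, 0.2, 9.1]
opening: 0.0336
```

Run:
```python
from h import *
st();d=grab('side');cv2.imwrite('pics/s7.png',cv2.resize(d['frame'][240:360,240:380],(700,600)))
c,s,m,h=min(blobs(d['frame'],'blue'),key=lambda b:np.hypot(*(b[0]-(310,315))))
ys,xs=np.nonzero(m);i=ys.argmax();print('lowest px',xs[i],ys[i]);print(proj(d,[[.3966,-.2722,0.0],[.3966+.0,-.2722,0.004]]))
```

```text
t 6.75 pos [ 0.3848 -0.2695  0.0587] jaw deg 77.09 tz [ 0.003 -0.001 -1.   ] F [1.8 0.2 9.1] M [-0.04 -0.25 -0.02] op 0.0336
lowest px 297 331
[[299.72181142 326.84403479]
 [299.6925126  325.38460746]]
```

View pics/s7.png

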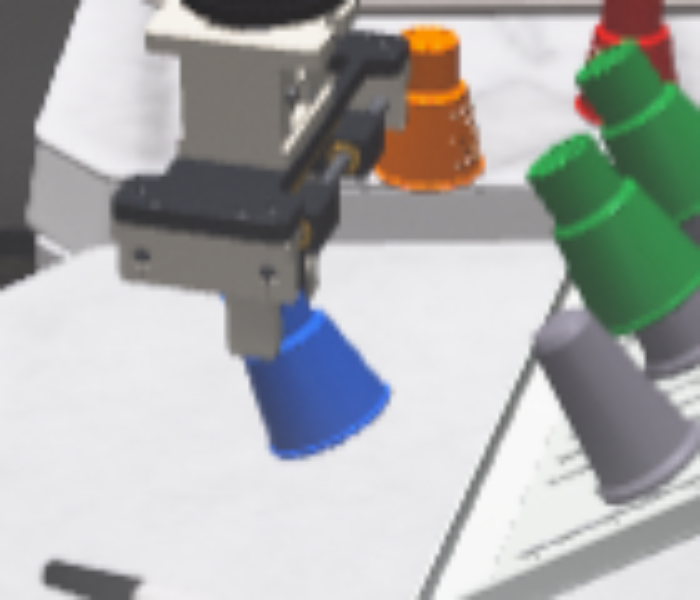

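Call:
step_arm([
  [5.8, -1.3, 0],
  [5.8, -1.3, 0],
  [5.8, -1.3, 0],
  [5.8, -1.3, 0],
  [0, 0, 0],
], yaw=[0, 0, 0, 0, 0], grip=[0.2, 0.2, 0.2, 0.2, 0.2])

```text
time: 7.22
position: [0.4076, -0.2744, 0.0574]
orientation: [0.354, 3.121, -0.0]
contact_force: [1.4, -0.8, 0.1]
opening: 0.0334
```

Run:
```python
from h import *
st();d=grab('side');cv2.imwrite('pics/s8.png',cv2.resize(d['frame'][240:360,240:380],(700,600)))
```

```text
t 7.22 pos [ 0.4076 -0.2744  0.0574] jaw deg 77.05 tz [ 0. -0. -1.] F [ 1.4 -0.8  0.1] M [-0.11 -0.26 -0.  ] op 0.0334
```

View pics/s8.png

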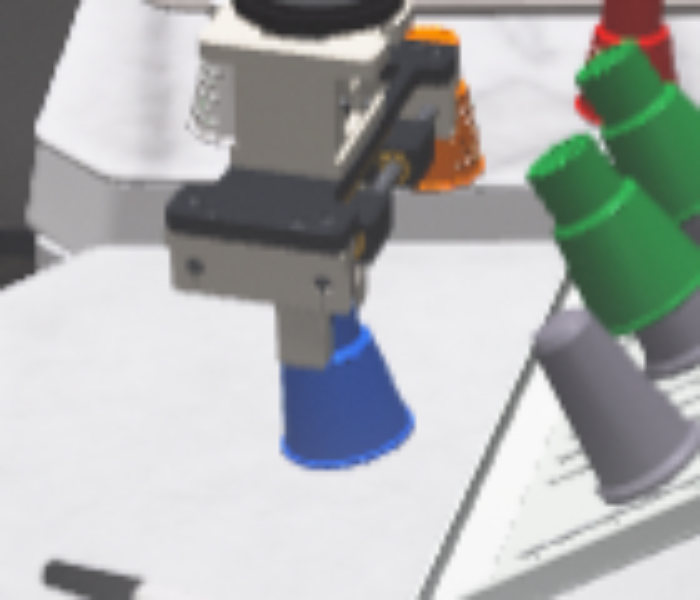

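Call:
step_arm([
  [5.8, -1.3, -0.5],
  [5.8, -1.3, -0.5],
  [5.8, -1.3, -1],
  [3, -0.7, -1],
  [0, 0, 0],
], yaw=[0, 0, 0, 0, 0], grip=[0.2, 0.2, 0.2, 0.2, 0.2])

```text
time: 7.68
position: [0.4278, -0.279, 0.0544]
orientation: [0.354, 3.121, -0.0]
contact_force: [1.1, 0.5, 1.9]
opening: 0.0336
```

Run:
```python
from h import *
st();d=grab('side');cv2.imwrite('pics/s9.png',cv2.resize(d['frame'][240:360,240:380],(700,600)))
```

```text
t 7.68 pos [ 0.4278 -0.279   0.0544] jaw deg 77.05 tz [ 0. -0. -1.] F [1.1 0.5 1.9] M [-0.07 -0.29 -0.05] op 0.0336
```

View pics/s9.png

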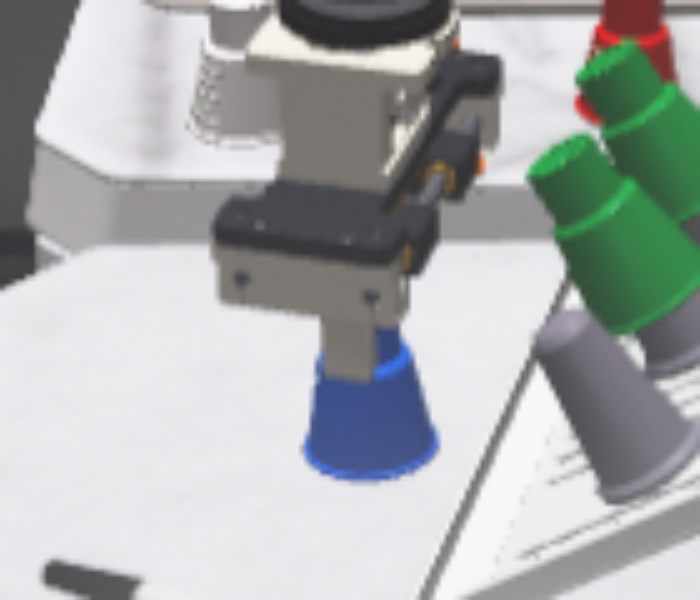

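Upright now. Releasing to let it settle flat, then measuring its axis to regrasp centred.

Call:
step_arm([
  [0, 0, 0],
  [0, 0, 0],
  [0, 0, 0],
  [0, 0, 0],
  [0, 0, 0],
], yaw=[0, 0, 0, 0, 0], grip=[0.45, 0.55, 0.6, 0.6, 0.6])

```text
time: 8.15
position: [0.4268, -0.2788, 0.0547]
orientation: [0.355, 3.121, 0.0]
contact_force: [0.0, -0.5, 0.0]
opening: 0.0523
```

Run:
```python
from h import *
s=st();d=grab('side');cv2.imwrite('pics/s10.png',cv2.resize(d['frame'][240:360,240:380],(700,600)))
c,b,m,h=min(blobs(d['frame'],'blue'),key=lambda b:np.hypot(*(b[0]-(314,322))))
ys,xs=np.nonzero(m)
for y in range(ys.min(),ys.max()+1): print(y,xs[ys==y].min(),xs[ys==y].max())
for p in((314.4,329),(314,328)): print(onz(d,p,.003))
print(proj(d,[s['position']]))
```

```text
t 8.15 pos [ 0.4268 -0.2788  0.0547] jaw deg 77.04 tz [ 0.  0. -1.] F [ 0.  -0.5  0. ] M [-0.06  0.   -0.04] op 0.0523
299 320 320
300 320 320
301 320 320
302 320 320
303 320 320
304 319 320
305 319 320
306 314 320
307 314 320
308 314 320
309 314 320
310 314 322
311 314 322
312 314 322
313 314 322
314 314 322
315 314 322
316 313 323
317 313 323
318 303 323
319 303 323
320 303 323
321 303 324
322 303 324
323 303 324
324 302 324
325 302 324
326 302 325
327 301 326
328 301 326
329 301 326
330 301 326
331 301 326
332 302 325
333 303 324
334 304 322
335 306 320
336 309 317
[ 0.43143531 -0.28448374  0.003     ]
[ 0.43027807 -0.28028584  0.003     ]
[[312.35456942 308.30044709]]
```

View pics/s10.png

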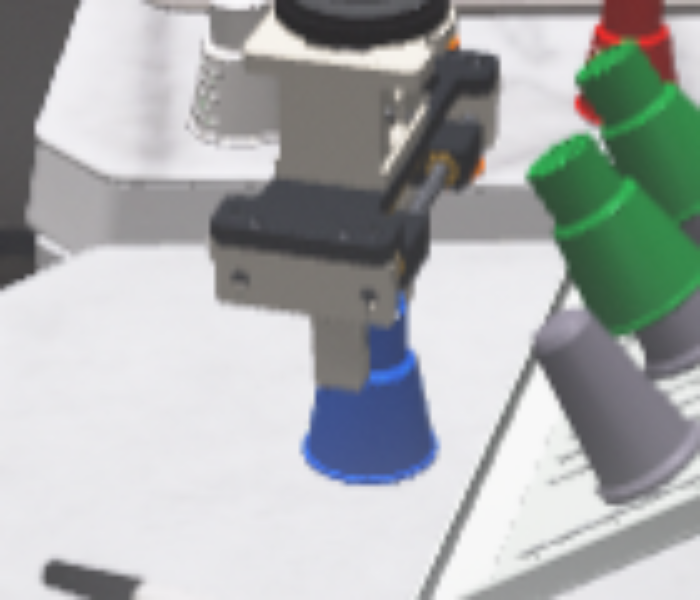

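Call:
step_arm([
  [4, -3, 0],
  [0, 0, -1],
  [0, 0, 0],
  [0, 0, 0],
  [0, 0, 0],
  [0, 0, 0],
  [0, 0, 0],
], yaw=[0, 0, 0, 0, 0, 0, 0], grip=[0.6, 0.6, 0.4, 0.2, 0.2, 0.2, 0.2], squeeze=12)

```text
time: 8.78
position: [0.4308, -0.2818, 0.0536]
orientation: [-0.355, -3.121, -0.0]
contact_force: [-0.3, 0.5, -0.8]
opening: 0.0339
```

Call:
step_arm([
  [0, 0, 10],
  [0, 0, 25],
  [0, 0, 30],
  [0, 0, 40],
  [0, 0, 40],
  [0, 0, 20],
  [0, 0, 0],
], yaw=[0, 0, 0, 0, 0, 0, 0], grip=[0.2, 0.2, 0.2, 0.2, 0.2, 0.2, 0.2])

```text
time: 9.37
position: [0.4333, -0.2829, 0.2253]
orientation: [0.352, 3.112, -0.004]
contact_force: [1.1, -0.2, -1.2]
opening: 0.0339
```

Run:
```python
from h import *
s=st();d=grab('side');cv2.imwrite('pics/s11.png',cv2.resize(d['frame'][160:340,220:430],(700,600)))
```

```text
t 9.37 pos [ 0.4333 -0.2829  0.2253] jaw deg 77.08 tz [ 0.009 -0.004 -1.   ] F [ 1.1 -0.2 -1.2] M [ 0.01 -0.15 -0.04] op 0.0339
```

View pics/s11.png

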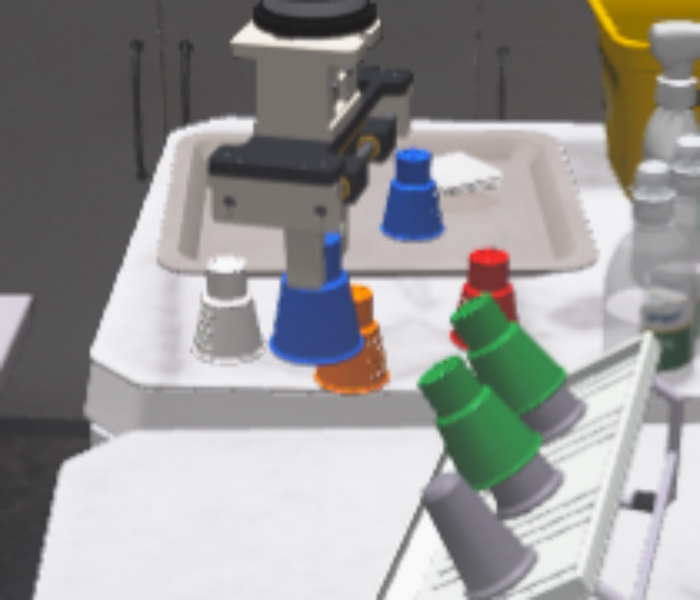

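Call:
step_arm([
  [1, 15, 0],
  [3, 30, 0],
  [3, 32, 0],
  [3, 32, 0],
  [3, 32, 0],
  [3, 32, 0],
  [3, 32, 0],
  [3, 32, 0],
], yaw=[0, 0, 0, 0, 0, 0, 0, 0], grip=[0.2, 0.2, 0.2, 0.2, 0.2, 0.2, 0.2, 0.2])

```text
time: 10.08
position: [0.4519, -0.0434, 0.2182]
orientation: [-0.355, -3.12, 0.0]
contact_force: [-0.1, 0.2, 0.1]
opening: 0.0337
```

Call:
step_arm([
  [3, 32, 0],
  [3, 32, 0],
  [3, 32, 0],
  [3, 32, 0],
  [3, 32, 0],
  [3, 32, 0],
  [3, 32, 0],
  [3, 32, 0],
], yaw=[0, 0, 0, 0, 0, 0, 0, 0], grip=[0.2, 0.2, 0.2, 0.2, 0.2, 0.2, 0.2, 0.2])

```text
time: 10.75
position: [0.4761, 0.2124, 0.2181]
orientation: [-0.354, -3.12, 0.002]
contact_force: [0.4, -0.2, -0.2]
opening: 0.0339
```

Call:
step_arm([
  [3, 32, 0],
  [3, 32, 0],
  [3, 20, 0],
  [0, 0, 0],
  [0, 0, 0],
], yaw=[0, 0, 0, 0, 0], grip=[0.2, 0.2, 0.2, 0.2, 0.2])

```text
time: 11.17
position: [0.4852, 0.2957, 0.2173]
orientation: [-0.352, -3.12, 0.003]
contact_force: [-0.5, -0.1, -1.7]
opening: 0.0338
```

Run:
```python
from h import *
s=st();d=grab('side');cv2.imwrite('pics/s12.png',cv2.resize(d['frame'][130:270,250:430],(770,600)))
grab('top','t12.png');grab('wrist','w12.png')
```

```text
t 11.17 pos [0.4852 0.2957 0.2173] jaw deg 77.12 tz [-0.002 -0.002 -1.   ] F [-0.5 -0.1 -1.7] M [-0.15 -0.02 -0.01] op 0.0338
```

View pics/s12.png

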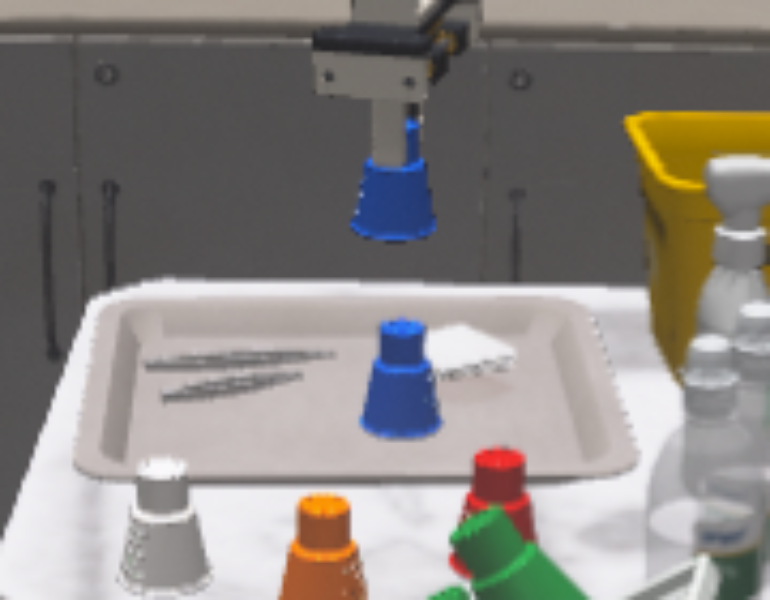

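View pics/t12.png

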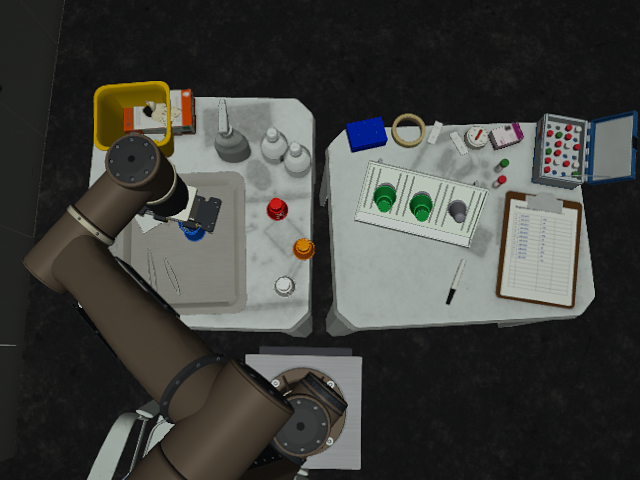

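View pics/w12.png

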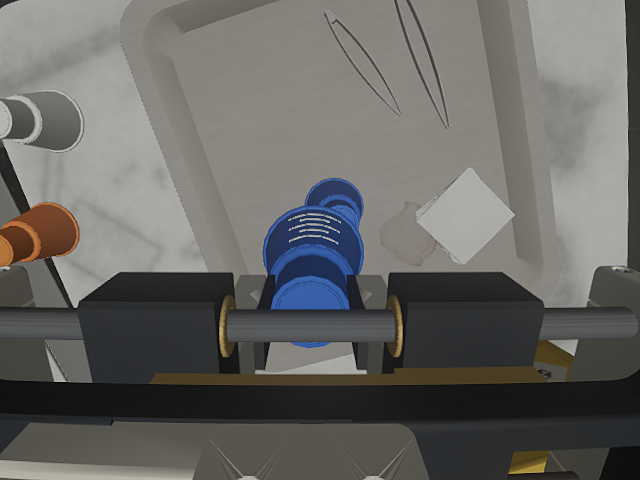

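```bash
cat >> h.py <<'E'
def ony(d,uv,y):
    o,v=ray(d,uv);return o+v*(y-o[1])/v[1]
def widths(d,col,near,rng=None):
    c,b,m,h=min(blobs(d['frame'],col),key=lambda b:np.hypot(*(b[0]-near)))
    ys,xs=np.nonzero(m);return [(y,xs[ys==y].min(),xs[ys==y].max()) for y in range(ys.min(),ys.max()+1)]
E
python3 - <<'E'
from h import *
s=st();d=grab('side')
for near,y in(((342,175),.2957),((343,219),.3176)):
    for r,a,b in widths(d,'blue',near): print(r,a,b,ony(d,((a+b)/2,r),y).round(4),((b-a+1)/2))
E
```

```text
t 11.32 pos [0.4855 0.2943 0.2183] jaw deg 77.01 tz [-0.001 -0.001 -1.   ] F [-0.6 -0.8 -0.7] M [-0.06 -0.01 -0.04] op 0.034
157 345 346 [0.4944 0.2957 0.2447] 1.0
158 345 347 [0.4959 0.2957 0.2416] 1.5
159 345 347 [0.496  0.2957 0.2384] 1.5
160 345 347 [0.496  0.2957 0.2353] 1.5
161 345 347 [0.4961 0.2957 0.2321] 1.5
162 345 347 [0.4961 0.2957 0.229 ] 1.5
163 345 347 [0.4962 0.2957 0.2258] 1.5
164 345 347 [0.4962 0.2957 0.2226] 1.5
165 345 347 [0.4963 0.2957 0.2195] 1.5
166 345 347 [0.4963 0.2957 0.2163] 1.5
167 336 348 [0.4842 0.2957 0.2129] 6.5
168 335 349 [0.4842 0.2957 0.2097] 7.5
169 335 349 [0.4843 0.2957 0.2065] 7.5
170 335 349 [0.4843 0.2957 0.2034] 7.5
171 335 349 [0.4843 0.2957 0.2002] 7.5
172 334 349 [0.4829 0.2957 0.1969] 8.0
173 334 349 [0.4829 0.2957 0.1937] 8.0
174 334 350 [0.4845 0.2957 0.1905] 8.5
175 335 350 [0.4861 0.2957 0.1874] 8.0
176 334 350 [0.4846 0.2957 0.1841] 8.5
177 334 350 [0.4846 0.2957 0.1809] 8.5
178 334 350 [0.4846 0.2957 0.1777] 8.5
179 333 350 [0.4832 0.2957 0.1744] 9.0
180 333 351 [0.4847 0.2957 0.1712] 9.5
181 333 351 [0.4848 0.2957 0.168 ] 9.5

[... 557 characters left out ...]
9 [0.4893 0.3176 0.0501] 6.5
215 337 350 [0.4909 0.3176 0.0467] 7.0
216 337 349 [0.4894 0.3176 0.0433] 6.5
217 337 349 [0.4894 0.3176 0.0398] 6.5
218 337 349 [0.4895 0.3176 0.0364] 6.5
219 336 350 [0.4895 0.3176 0.0329] 7.5
220 336 350 [0.4896 0.3176 0.0295] 7.5
221 336 350 [0.4896 0.3176 0.026 ] 7.5
222 336 350 [0.4897 0.3176 0.0225] 7.5
223 336 350 [0.4897 0.3176 0.0191] 7.5
224 335 350 [0.4882 0.3176 0.0156] 8.0
225 335 350 [0.4882 0.3176 0.0121] 8.0
226 335 351 [0.4899 0.3176 0.0086] 8.5
227 334 352 [0.4899 0.3176 0.0051] 9.5
228 334 352 [0.49   0.3176 0.0017] 9.5
229 335 352 [ 0.4917  0.3176 -0.0018] 9.0
230 336 351 [ 0.4917  0.3176 -0.0053] 8.0
231 338 348 [ 0.4901  0.3176 -0.0089] 5.5
```

Run:
```python
from h import *
s=st();d=grab('side');z=s['position'][2]
# rim bottom edge subpixel -> y of front of rim
for c,r,zz in((342,185.6,z-.0536),(343.2,231.5,.003)): print(onz(d,(c,r),zz), onz(d,(c,r-1),zz)[1])
```

```text
t 11.37 pos [0.4856 0.2942 0.2186] jaw deg 77.0 tz [-0. -0. -1.] F [-0.6  0.4 -0.9] M [-0.12 -0.04 -0.01] op 0.0335
[0.48526673 0.26056012 0.16497717] 0.26999162186736747
[0.4909732 0.2859161 0.003    ] 0.29398427125596993
```

Call:
step_arm([
  [5, 12, 0],
  [0.5, 12, -10],
  [0, 0, -20],
  [0, 0, -20],
  [0, 0, -20],
  [0, 0, -6],
  [0, 0, 0],
], yaw=[0, 0, 0, 0, 0, 0, 0], grip=[0.2, 0.2, 0.2, 0.2, 0.2, 0.2, 0.2])

```text
time: 12.0
position: [0.4906, 0.3187, 0.1404]
orientation: [-0.355, -3.119, 0.005]
contact_force: [0.6, 0.1, 0.1]
opening: 0.0337
```

Run:
```python
from h import *
s=st();d=grab('side');cv2.imwrite('pics/s13.png',cv2.resize(d['frame'][140:260,260:420],(800,600)));grab('wrist','w13.png')
```

```text
t 12.0 pos [0.4906 0.3187 0.1404] jaw deg 77.03 tz [-0.003 -0.003 -1.   ] F [0.6 0.1 0.1] M [-0.07 -0.   -0.03] op 0.0337
```

View pics/s13.png

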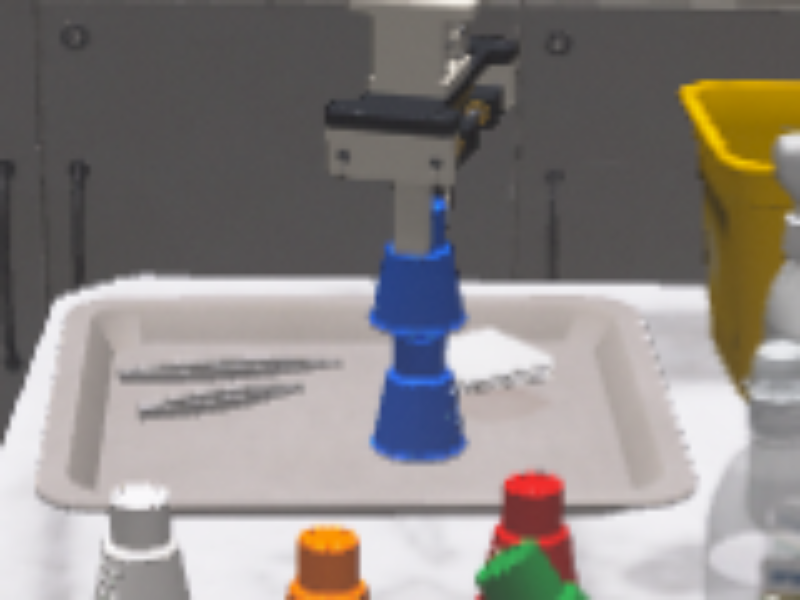

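View pics/w13.png

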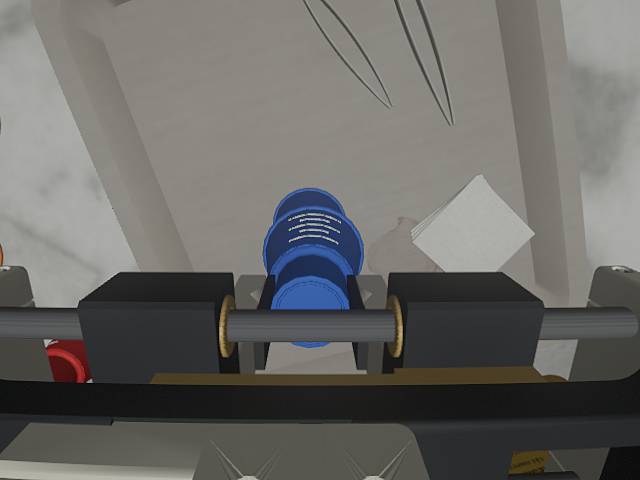

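Call:
step_arm([
  [0, -0.5, -10],
  [0, 0, -8],
  [0, 0, -6],
  [0, 0, -6],
  [0, 0, -6],
  [0, 0, -4],
  [0, 0, 0],
], yaw=[0, 0, 0, 0, 0, 0, 0], grip=[0.2, 0.2, 0.2, 0.2, 0.2, 0.2, 0.2], squeeze=6)

```text
time: 12.68
position: [0.491, 0.3183, 0.1015]
orientation: [-0.355, -3.121, 0.002]
contact_force: [0.2, -0.4, -0.8]
opening: 0.0341
```

Call:
step_arm([
  [0, 0, -4],
  [0, 0, -4],
  [0, 0, -3],
  [0, 0, 0],
], yaw=[0, 0, 0, 0], grip=[0.2, 0.2, 0.2, 0.2])

```text
time: 13.02
position: [0.4911, 0.3185, 0.0909]
orientation: [-0.355, -3.121, 0.001]
contact_force: [0.0, -0.9, -1.1]
opening: 0.0342
```

Run:
```python
from h import *
s=st();d=grab('side');cv2.imwrite('pics/s14.png',cv2.resize(d['frame'][140:260,260:420],(800,600)))
```

```text
t 13.02 pos [0.4911 0.3185 0.0909] jaw deg 77.03 tz [-0.001 -0.001 -1.   ] F [ 0.  -0.9 -1.1] M [-0.1  -0.04 -0.06] op 0.0342
```

View pics/s14.png

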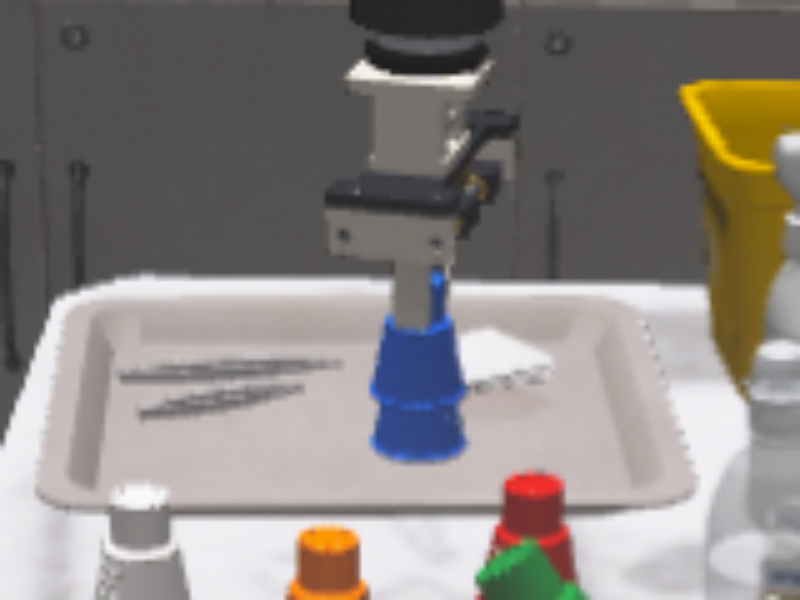

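Going down smoothly with no side load, about 4 mm from home. Last few millimetres, then release.

Call:
step_arm([
  [0, 0, -2],
  [0, 0, -2],
  [0, 0, -1],
  [0, 0, 0],
], yaw=[0, 0, 0, 0], grip=[0.2, 0.2, 0.2, 0.2], squeeze=4)

```text
time: 13.4
position: [0.4913, 0.3186, 0.0864]
orientation: [-0.355, -3.121, 0.0]
contact_force: [0.9, -0.8, -1.2]
opening: 0.0341
```

Call:
step_arm([
  [0, 0, 0],
  [0, 0, 0],
  [0, 0, 0],
  [0, 0, 0],
  [0, 0, 0],
], yaw=[0, 0, 0, 0, 0], grip=[0.45, 0.5, 0.6, 0.7, 0.7])

```text
time: 13.82
position: [0.4915, 0.3188, 0.0868]
orientation: [0.355, 3.121, 0.0]
contact_force: [0.5, 0.5, -0.2]
opening: 0.0581
```

Call:
step_arm([
  [0, 0, 10],
  [0, 0, 20],
  [0, 0, 40],
  [0, 0, 40],
  [0, -20, 10],
  [0, -40, 0],
  [0, -40, 0],
  [0, -40, 0],
], yaw=[0, 0, 0, 0, 0, 0, 0, 0], grip=[0.7, 0.7, 0.7, 0.7, 0.7, 0.7, 0.7, 0.7])

```text
time: 14.48
position: [0.4911, 0.1774, 0.2078]
orientation: [0.352, 3.121, 0.002]
contact_force: [0.6, 0.3, 0.0]
opening: 0.0614
```

Run:
```python
from h import *
s=st();d=grab('side');cv2.imwrite('pics/s15.png',cv2.resize(d['frame'][140:290,250:420],(680,600)))
for r,a,b in widths(d,'blue',(343,215)): print(r,a,b,ony(d,((a+b)/2,r),.3176).round(4))
```

```text
t 14.48 pos [0.4911 0.1774 0.2078] jaw deg 77.11 tz [ 0.001  0.001 -1.   ] F [0.6 0.3 0. ] M [-0.12 -0.14  0.03] op 0.0614
195 343 343 [0.4884 0.3176 0.1144]
196 339 347 [0.4884 0.3176 0.1111]
197 339 348 [0.49   0.3176 0.1078]
198 339 348 [0.4901 0.3176 0.1044]
199 339 347 [0.4885 0.3176 0.101 ]
200 339 348 [0.4902 0.3176 0.0977]
201 339 348 [0.4902 0.3176 0.0943]
202 339 348 [0.4903 0.3176 0.091 ]
203 339 348 [0.4903 0.3176 0.0876]
204 338 348 [0.4888 0.3176 0.0842]
205 337 349 [0.4888 0.3176 0.0808]
206 337 349 [0.4889 0.3176 0.0774]
207 337 349 [0.4889 0.3176 0.074 ]
208 337 349 [0.489  0.3176 0.0706]
209 336 349 [0.4874 0.3176 0.0672]
210 336 350 [0.4891 0.3176 0.0638]
211 336 350 [0.4891 0.3176 0.0604]
212 336 350 [0.4892 0.3176 0.057 ]
213 336 350 [0.4892 0.3176 0.0536]
214 336 350 [0.4893 0.3176 0.0501]
215 335 350 [0.4877 0.3176 0.0467]
216 335 351 [0.4894 0.3176 0.0433]
217 335 351 [0.4894 0.3176 0.0398]
218 334 351 [0.4879 0.3176 0.0364]
219 334 352 [0.4895 0.3176 0.0329]
220 334 352 [0.4896 0.3176 0.0295]
221 335 351 [0.4896 0.3176 0.026 ]
222 336 350 [0.4897 0.3176 0.0225]
223 336 350 [0.4897 0.3176 0.0191]
224 335 350 [0.4882 0.3176 0.0156]
225 335 351 [0.4898 0.3176 0.0121]
226 335 351 [0.4899 0.3176 0.0086]
227 334 352 [0.4899 0.3176 0.0051]
228 334 352 [0.49   0.3176 0.0017]
229 335 352 [ 0.4917  0.3176 -0.0018]
230 336 351 [ 0.4917  0.3176 -0.0053]
231 338 348 [ 0.4901  0.3176 -0.0089]
```

View pics/s15.png

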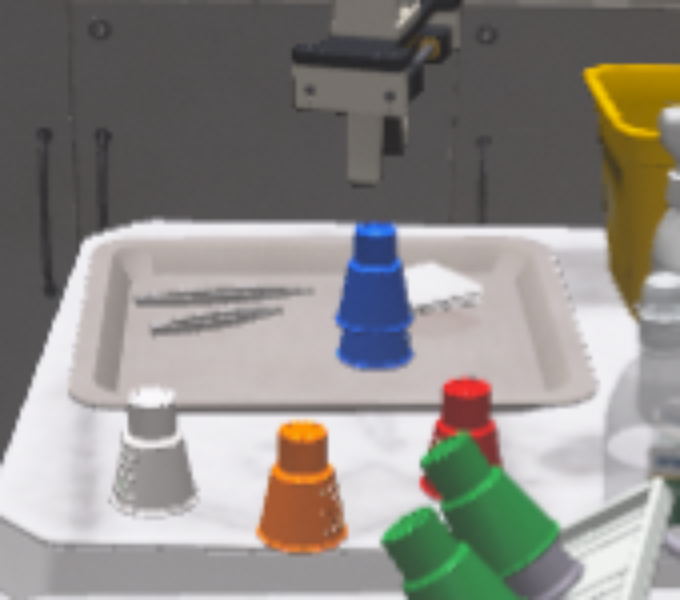

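Nested: the top has risen 9 rows (about 30 mm) and the stack is upright and concentric at side px (343,195–231). The tray beaker hasn't moved. Now orange.

Call:
step_arm([
  [-8, -28, 0],
  [-8, -28, 0],
  [-8, -28, 0],
  [-8, -28, 0],
  [-8, -28, 0],
  [-6, -28, 0],
  [0, 0, -20],
  [0, 0, -30],
], yaw=[0, 0, 0, 0, 0, 0, 0, 0], grip=[0.7, 0.7, 0.7, 0.7, 0.7, 0.7, 0.7, 0.7], squeeze=10)

```text
time: 15.2
position: [0.4472, 0.01, 0.1596]
orientation: [0.356, 3.114, 0.006]
contact_force: [1.6, 0.1, -0.8]
opening: 0.0615
```

Call:
step_arm([
  [0, 0, -20],
  [0, 0, 0],
  [0, 0, 0],
], yaw=[0, 0, 0], grip=[0.7, 0.7, 0.7])

```text
time: 15.45
position: [0.4451, 0.0103, 0.137]
orientation: [-0.354, -3.121, 0.002]
contact_force: [0.8, 0.7, -0.1]
opening: 0.0614
```

Run:
```python
from h import *
s=st();d=grab('side');cv2.imwrite('pics/s16.png',cv2.resize(d['frame'][160:300,240:420],(770,600)))
for r,a,b in widths(d,'orange',(325,263))[::3]: print(r,a,b,ony(d,((a+b)/2,r),.0085).round(4))
t=grab('top','t16.png');grab('wrist','w16.png')
```

```text
t 15.45 pos [0.4451 0.0103 0.137 ] jaw deg 77.05 tz [-0.001 -0.001 -1.   ] F [ 0.8  0.7 -0.1] M [-0.03 -0.07  0.04] op 0.0614
245 323 327 [0.444  0.0085 0.0817]
248 320 331 [0.4454 0.0085 0.0729]
251 320 330 [0.444  0.0085 0.0639]
254 320 330 [0.4441 0.0085 0.0549]
257 318 332 [0.4441 0.0085 0.0459]
260 317 333 [0.4441 0.0085 0.0368]
263 317 332 [0.4428 0.0085 0.0277]
266 316 334 [0.4442 0.0085 0.0186]
269 315 334 [0.4428 0.0085 0.0094]
272 314 336 [4.442e-01 8.500e-03 2.000e-04]
275 316 334 [ 0.4442  0.0085 -0.0091]
```

View pics/s16.png

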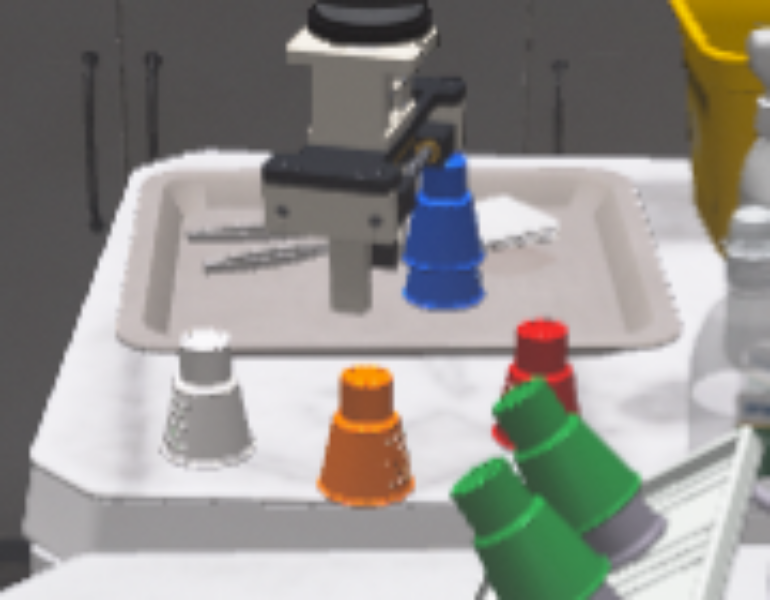

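View pics/w16.png

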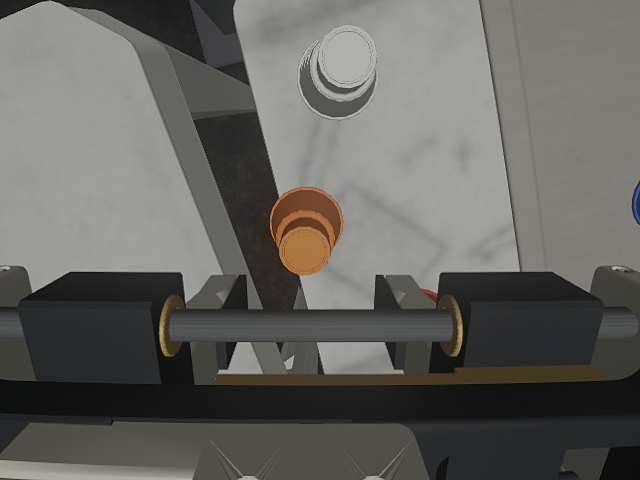

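View pics/t16.png

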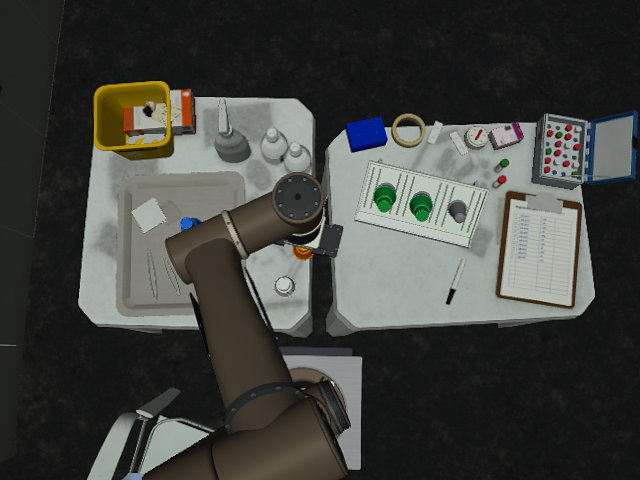

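The side and top views put orange at (0.4445, 0.0085), and the fingers are centred over it. Descending and gripping the foot.

Call:
step_arm([
  [-0.5, -2, -20],
  [0, 0, -25],
  [0, 0, -20],
  [0, 0, -10],
  [0, 0, -5],
  [0, 0, 0],
], yaw=[0, 0, 0, 0, 0, 0], grip=[0.7, 0.7, 0.7, 0.7, 0.7, 0.7])

```text
time: 16.1
position: [0.4452, 0.0089, 0.0567]
orientation: [-0.354, -3.121, 0.0]
contact_force: [-0.9, -0.2, 0.3]
opening: 0.0613
```

Call:
step_arm([
  [0, 0, 0],
  [0, 0, 0],
  [0, 0, 0],
  [0, 0, 0],
  [0, 0, 0],
  [0, 0, 0],
], yaw=[0, 0, 0, 0, 0, 0], grip=[0.4, 0.2, 0.2, 0.2, 0.2, 0.2])

```text
time: 16.6
position: [0.4452, 0.0089, 0.057]
orientation: [0.354, 3.121, 0.001]
contact_force: [0.2, 0.4, 1.7]
opening: 0.0338
```

Run:
```python
from h import *
s=st();d=grab('side');cv2.imwrite('pics/s17.png',cv2.resize(d['frame'][200:300,250:420],(800,470)))
t=grab('top');cv2.imwrite('pics/c17.png',cv2.resize(t['frame'][150:260,350:500],(600,440),interpolation=2))
```

```text
t 16.6 pos [0.4452 0.0089 0.057 ] jaw deg 77.04 tz [ 0.001  0.    -1.   ] F [0.2 0.4 1.7] M [ 0.16 -0.02 -0.02] op 0.0338
```

View pics/s17.png

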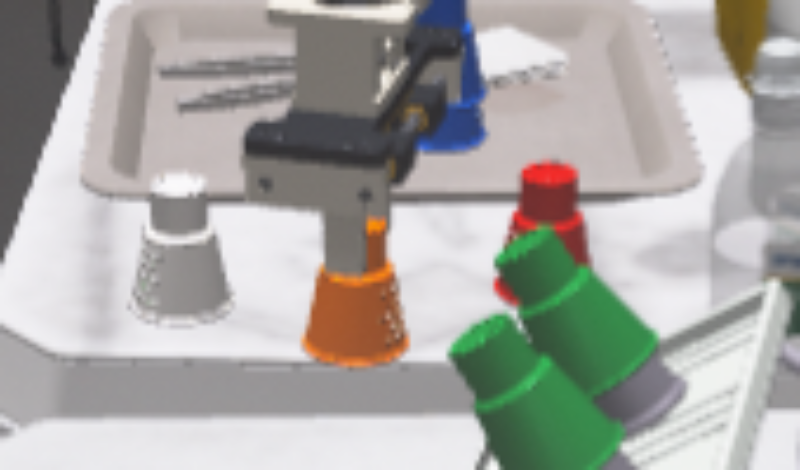

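View pics/c17.png

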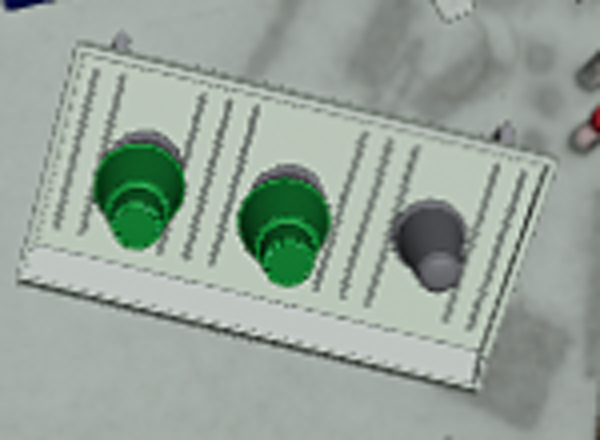

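Orange is gripped. The freed peg's tip shows at top px (459,217). Locating the peg tip now, then lifting.

Run:
```python
from h import *
d=grab('side');cv2.imwrite('pics/c18.png',cv2.resize(d['frame'][280:350,320:420],(800,560),interpolation=2))
t=grab('top')
print(onz(t,(459.1,217.4),.137))
f=[.4905,-.3945,.162];a=np.array([-.559,.128,.819]);T=np.array(f)-.03*a;print(T,proj(t,[T,T-.076*a]),proj(d,[T,T-.076*a]))
```

```text
[ 0.51569807 -0.40065556  0.137     ]
[ 0.50727 -0.39834  0.13743] [[458.35102793 220.48382635]
 [455.69683447 210.23103665]] [[348.39056035 304.21697959]
 [368.46622424 333.24260383]]
```

View pics/c18.png

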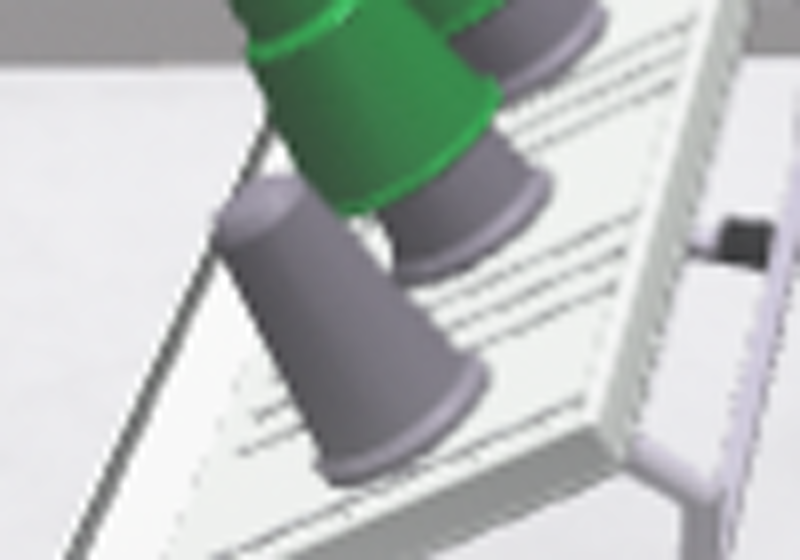

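Call:
step_arm([
  [0, 0, 10],
  [0, 0, 25],
  [0, 0, 35],
  [0, 0, 40],
  [0, 0, 40],
  [0, 0, 20],
  [0, 0, 0],
], yaw=[0, 0, 0, 0, 0, 0, 0], grip=[0.2, 0.2, 0.2, 0.2, 0.2, 0.2, 0.2])

```text
time: 17.38
position: [0.4472, 0.0093, 0.2317]
orientation: [0.353, 3.114, 0.005]
contact_force: [1.6, 0.7, -0.6]
opening: 0.0335
```

Run:
```python
from h import *
d=grab('side');t=grab('top')
for a in((459.1,217.4),(459.3,218)):
  for b in((352.4,305.8),(351.5,305.5)): print(tri(t,a,d,b))
# root centre
print(tri(t,(350+430/4-.4,150+235/4-.4),d,(320+405/8,280+430/8)))
w=grab('wrist','w19.png');cv2.imwrite('pics/s19.png',cv2.resize(d['frame'][130:310,230:430],(666,600)));st()
```

```text
(array([ 0.51570471, -0.4010427 ,  0.13559091]), np.float64(0.0006189842170818001))
(array([ 0.51468357, -0.40088014,  0.13636459]), np.float64(0.0022739257839383535))
(array([ 0.51491326, -0.40147974,  0.13564256]), np.float64(0.0009922808402581349))
(array([ 0.51389327, -0.40131602,  0.13641402]), np.float64(0.00066312612163146))
(array([ 0.55441022, -0.41175275,  0.0765636 ]), np.float64(0.0007925843074419349))
t 17.53 pos [0.4442 0.0086 0.2259] jaw deg 77.02 tz [-0.001  0.    -1.   ] F [-0.1  0.1 -0.8] M [-0.03  0.04  0.02] op 0.0335
```

View pics/s19.png

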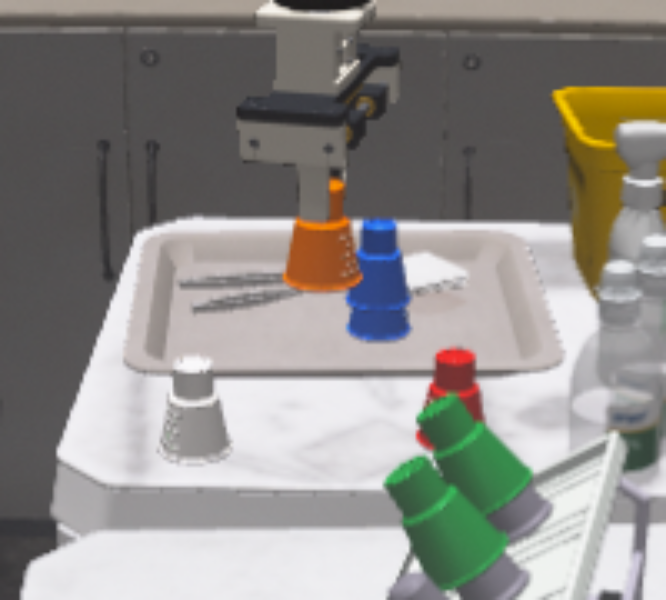

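The peg tip is at about (0.5145,-0.401,0.136). Its direction is consistent with a 35° tilt. I'll go high over the greens to above the peg.

Call:
step_arm([
  [0, 0, 32],
  [0, 0, 32],
  [5, -28, 0],
  [6, -32, 0],
  [6, -32, 0],
  [6, -32, 0],
  [6, -32, 0],
  [6, -32, 0],
], yaw=[0, 0, 0, 0, 0, 0, 0, 0], grip=[0.2, 0.2, 0.2, 0.2, 0.2, 0.2, 0.2, 0.2])

```text
time: 18.2
position: [0.4791, -0.1807, 0.2886]
orientation: [-0.354, -3.118, 0.0]
contact_force: [0.5, 0.8, -0.8]
opening: 0.0341
```

Call:
step_arm([
  [6, -32, 0],
  [6, -32, 0],
  [6, -32, 0],
  [6, -32, 0],
  [6, -32, 0],
  [6, -32, 0],
  [4, -31, 0],
  [0, 0, 0],
], yaw=[0, 0, 0, 0, 0, 0, 0, 0], grip=[0.2, 0.2, 0.2, 0.2, 0.2, 0.2, 0.2, 0.2])

```text
time: 18.87
position: [0.5192, -0.4064, 0.2863]
orientation: [-0.359, -3.115, -0.001]
contact_force: [0.1, 2.1, -0.9]
opening: 0.034
```

Call:
step_arm([
  [0, 0, 0],
  [0, 0, 0],
], yaw=[0, 0], grip=[0.2, 0.2])

```text
time: 19.03
position: [0.5192, -0.4021, 0.2882]
orientation: [-0.355, -3.118, -0.002]
contact_force: [0.2, -0.0, -1.2]
opening: 0.0332
```

Run:
```python
from h import *
d=grab('side');w=grab('wrist','w20.png');cv2.imwrite('pics/s20.png',cv2.resize(d['frame'][170:350,250:430],(600,600)));st()
```

```text
t 19.13 pos [ 0.5197 -0.4014  0.2898] jaw deg 77.08 tz [-0.001  0.001 -1.   ] F [-0.8  0.4 -0.4] M [-0.01 -0.   -0.03] op 0.0335
```

View pics/s20.png

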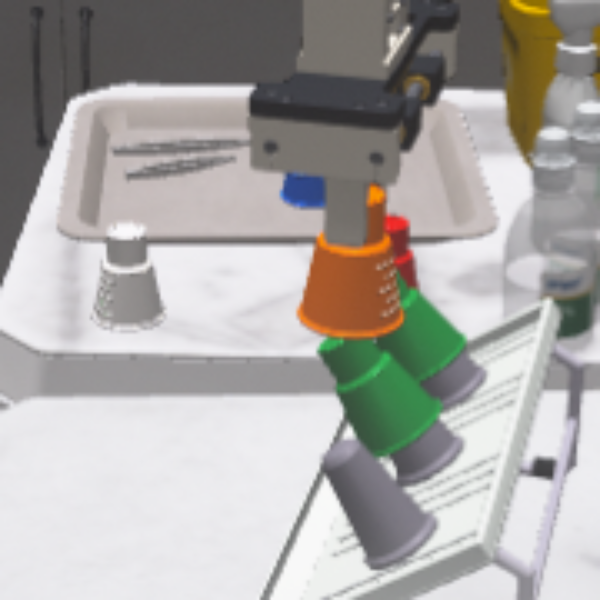

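View pics/w20.png

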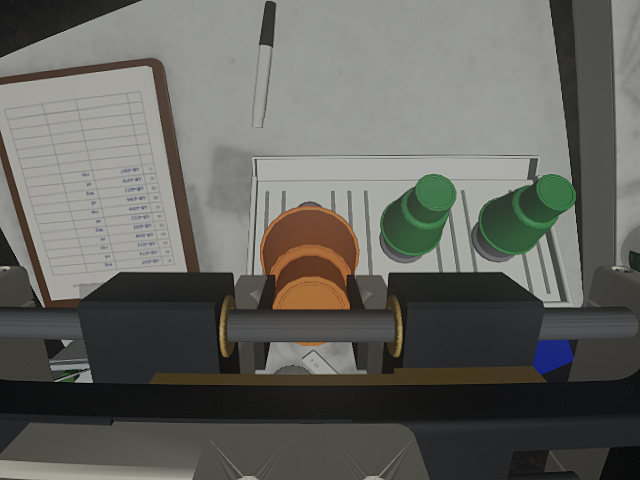

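Call:
step_arm([
  [0, 0, -25],
  [0, 0, -25],
  [0, 0, -20],
  [0, 0, -10],
  [0, 0, 0],
  [0, 0, 0],
], yaw=[0, 0, 0, 0, 0, 0], grip=[0.2, 0.2, 0.2, 0.2, 0.2, 0.2])

```text
time: 19.63
position: [0.5202, -0.4019, 0.2113]
orientation: [-0.353, -3.122, 0.001]
contact_force: [-0.6, -0.7, 0.3]
opening: 0.0337
```

Run:
```python
from h import *
d=grab('side');cv2.imwrite('pics/s21.png',cv2.resize(d['frame'][230:350,290:430],(700,600)));st()
```

```text
t 19.68 pos [ 0.5206 -0.4023  0.2122] jaw deg 77.09 tz [ 0.001 -0.001 -1.   ] F [-0.5 -0.  -1.5] M [-0.06 -0.03  0.04] op 0.0338
```

View pics/s21.png

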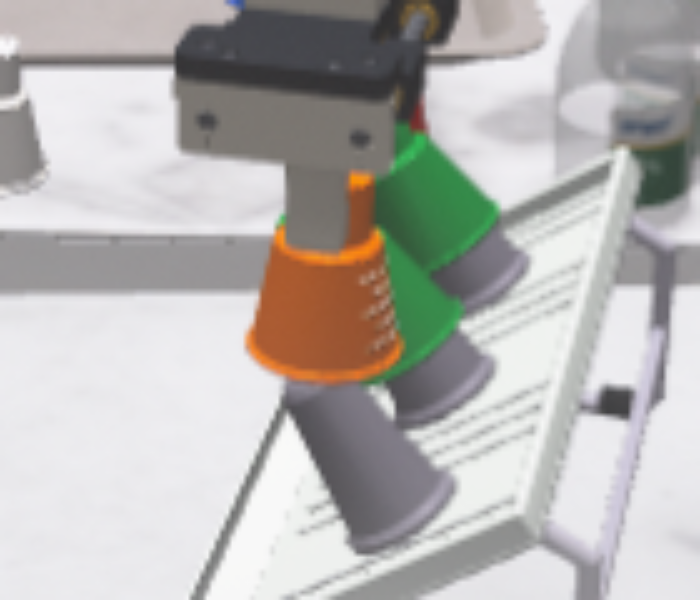

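Call:
step_arm([
  [0, 0, -10],
  [0, 0, -10],
  [0, 0, -8],
  [0, 0, -4],
  [0, 0, 0],
], yaw=[0, 0, 0, 0, 0], grip=[0.2, 0.2, 0.2, 0.2, 0.2], squeeze=5)

```text
time: 20.1
position: [0.5191, -0.4019, 0.177]
orientation: [-0.355, -3.119, -0.001]
contact_force: [-0.2, -0.2, -1.0]
opening: 0.0339
```

Run:
```python
from h import *
d=grab('side');cv2.imwrite('pics/s22.png',cv2.resize(d['frame'][230:350,290:430],(700,600)));st()
```

```text
t 20.15 pos [ 0.5195 -0.4022  0.1778] jaw deg 77.03 tz [-0.001  0.001 -1.   ] F [-0.1  1.  -0.7] M [-0.09 -0.06 -0.03] op 0.0334
```

View pics/s22.png

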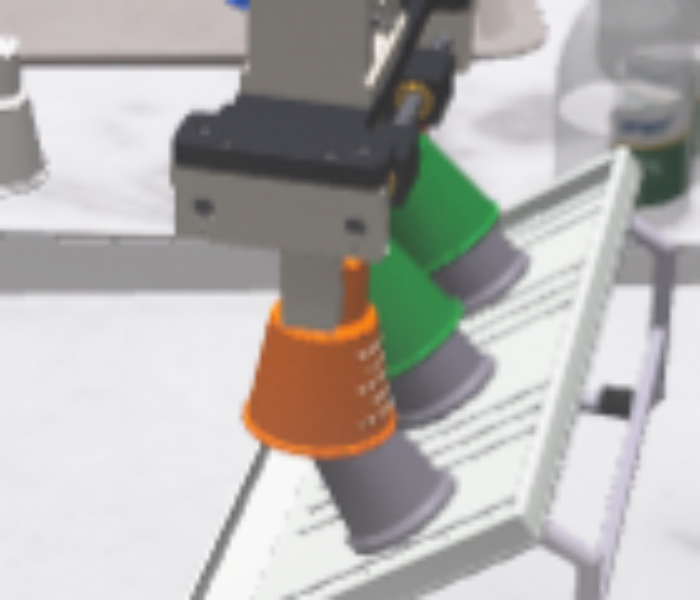

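Call:
step_arm([
  [-3, 0.7, -2.5],
  [-3, 0.7, -2.5],
  [-3, 0.7, -2.5],
  [-3, 0.7, -2.5],
  [0, 0, 0],
], yaw=[0, 0, 0, 0, 0], grip=[0.2, 0.2, 0.2, 0.2, 0.2], squeeze=4)

```text
time: 20.57
position: [0.507, -0.3993, 0.1683]
orientation: [-0.355, -3.121, -0.0]
contact_force: [0.2, 0.1, -0.7]
opening: 0.0339
```

Run:
```python
from h import *
d=grab('side');cv2.imwrite('pics/s23.png',cv2.resize(d['frame'][230:350,290:430],(700,600)));st()
```

```text
t 20.62 pos [ 0.5074 -0.3994  0.1686] jaw deg 77.03 tz [-0.  0. -1.] F [0.2 0.1 1.1] M [-0.06 -0.05 -0.  ] op 0.0336
```

View pics/s23.png

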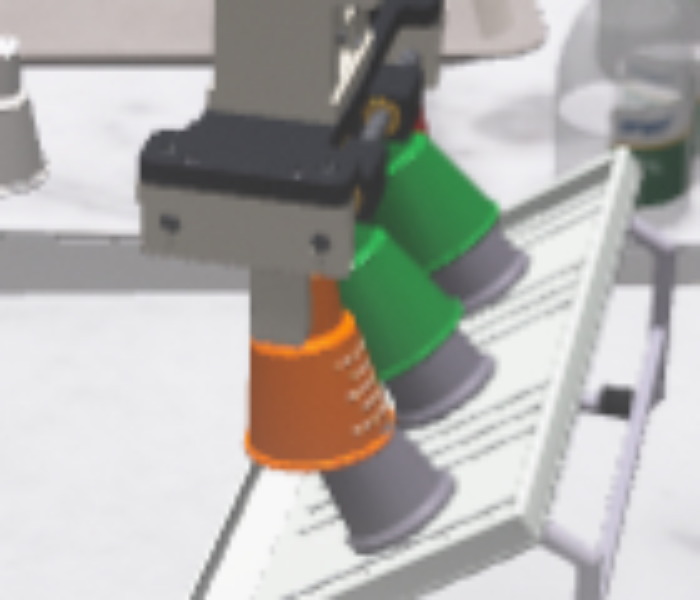

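The beaker is tilting as planned, and force is tiny. Continuing along the peg.

Call:
step_arm([
  [-2, 0.5, -3],
  [-2, 0.5, -3],
  [-1, 0.2, -3],
  [0, 0, -3],
  [0, 0, 0],
], yaw=[0, 0, 0, 0, 0], grip=[0.2, 0.2, 0.2, 0.2, 0.2])

```text
time: 21.03
position: [0.5026, -0.3981, 0.1558]
orientation: [-0.354, -3.121, -0.001]
contact_force: [0.2, -0.4, -0.6]
opening: 0.0339
```

Run:
```python
from h import *
d=grab('side');cv2.imwrite('pics/s24.png',cv2.resize(d['frame'][230:350,290:430],(700,600)));st()
```

```text
t 21.08 pos [ 0.5027 -0.3982  0.1561] jaw deg 77.04 tz [-0.001  0.    -1.   ] F [ 0.6  0.9 -0.2] M [-0.1  -0.07  0.02] op 0.0338
```

View pics/s24.png

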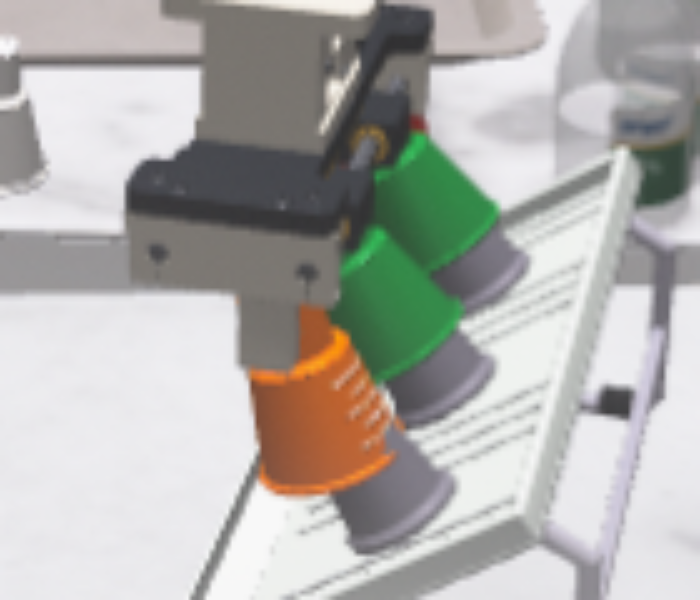

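Call:
step_arm([
  [-1, 0.2, -3],
  [-1, 0.2, -3],
  [0, 0, -3],
  [0, 0, -3],
  [0, 0, 0],
], yaw=[0, 0, 0, 0, 0], grip=[0.2, 0.2, 0.2, 0.2, 0.2])

```text
time: 21.5
position: [0.5008, -0.3982, 0.1453]
orientation: [0.354, 3.121, -0.001]
contact_force: [-2.4, 0.9, 6.3]
opening: 0.0337
```

Run:
```python
from h import *
d=grab('side');cv2.imwrite('pics/s25.png',cv2.resize(d['frame'][230:350,290:430],(700,600)));st()
```

```text
t 21.55 pos [ 0.5008 -0.3981  0.1452] jaw deg 77.05 tz [ 0.    -0.001 -1.   ] F [-3.4  0.6  6.6] M [0.25 1.02 0.02] op 0.0338
```

View pics/s25.png

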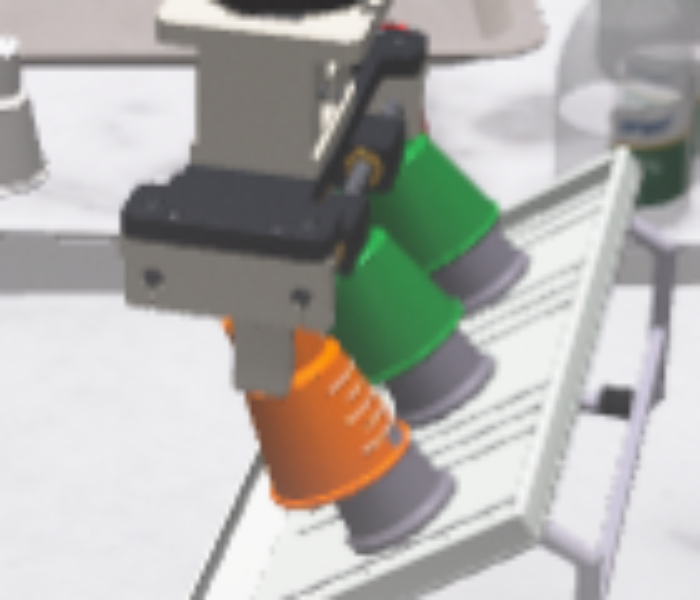

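Firm contact with the tip (about 7 N up), and the pose matches the one where blue was gripped. Releasing gently.

Call:
step_arm([
  [0, 0, 0.5],
  [0, 0, 0],
  [0, 0, 0],
  [0, 0, 0],
  [0, 0, 0],
  [0, 0, 0],
], yaw=[0, 0, 0, 0, 0, 0], grip=[0.35, 0.42, 0.5, 0.6, 0.7, 0.75])

```text
time: 22.05
position: [0.5011, -0.3978, 0.1447]
orientation: [0.355, 3.121, 0.0]
contact_force: [-0.4, 0.9, -0.5]
opening: 0.0578
```

Run:
```python
from h import *
d=grab('side');cv2.imwrite('pics/s26.png',cv2.resize(d['frame'][230:350,290:430],(700,600)));st()
```

```text
t 22.1 pos [ 0.5011 -0.3978  0.1447] jaw deg 77.04 tz [-0.  0. -1.] F [ 0.9  0.  -0.2] M [-0.07 -0.05 -0.01] op 0.0617
```

View pics/s26.png

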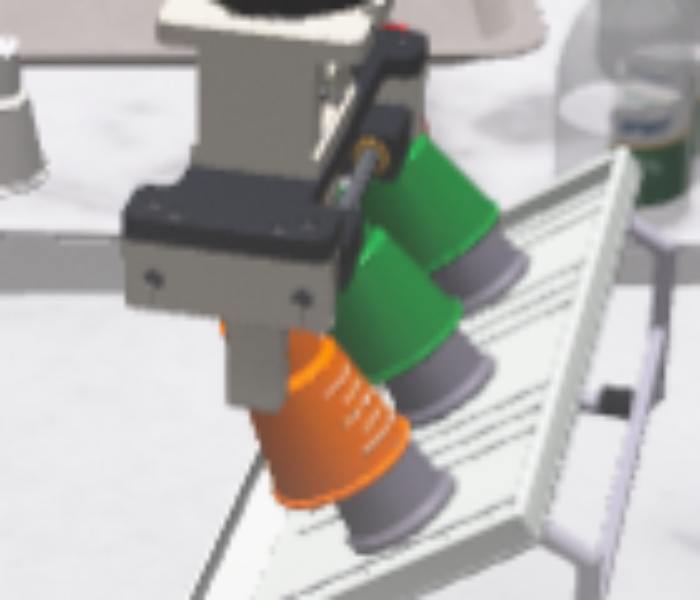

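Orange hangs parallel to the greens. Retreating straight up and clear.

Call:
step_arm([
  [0, 0, 15],
  [0, 0, 30],
  [0, 0, 35],
  [0, 0, 35],
  [0, 0, 20],
  [-25, -10, 0],
  [-25, -20, 0],
  [-25, -25, 0],
], yaw=[0, 0, 0, 0, 0, 0, 0, 0], grip=[0.75, 0.75, 0.75, 0.75, 0.75, 0.75, 0.75, 0.75])

```text
time: 22.77
position: [0.4258, -0.4524, 0.2808]
orientation: [0.351, 3.12, -0.0]
contact_force: [-0.0, -1.2, 0.0]
opening: 0.0658
```

Call:
step_arm([
  [-30, -35, 0],
  [-30, -35, 0],
  [-30, -35, 0],
  [-30, -35, 0],
  [0, -35, 0],
  [0, 0, 0],
], yaw=[0, 0, 0, 0, 0, 0], grip=[0.75, 0.75, 0.75, 0.75, 0.75, 0.75])

```text
time: 23.27
position: [0.3151, -0.6191, 0.2781]
orientation: [-0.361, -3.119, -0.0]
contact_force: [-0.2, 1.5, -0.9]
opening: 0.066
```

Run:
```python
from h import *
st();d=grab('side','s27f.png');t=grab('top','t27.png')
cv2.imwrite('pics/s27.png',cv2.resize(d['frame'][190:350,260:430],(637,600)))
cv2.imwrite('pics/t27c.png',cv2.resize(t['frame'][150:260,350:500],(600,440),interpolation=2))
for col,near in(('blue',(190,227)),('green',(384,198)),('green',(421,206)),('orange',(457,215))):
    b=min(blobs(t['frame'],col),key=lambda b:np.hypot(*(b[0]-near)));print(col,b[0].round(1),b[1])
```

```text
t 23.27 pos [ 0.3151 -0.6191  0.2781] jaw deg 76.81 tz [-0.002  0.    -1.   ] F [-0.2  1.5 -0.9] M [ 0.23 -0.14  0.  ] op 0.066
blue [192.4 228.5] [180 217  26  25 476]
green [384.4 197.6] [373 186  23  26 442]
green [420.7 206.6] [409 194  24  28 454]
orange [457.  216.8] [445 205  23  26 458]
```

View pics/s27.png

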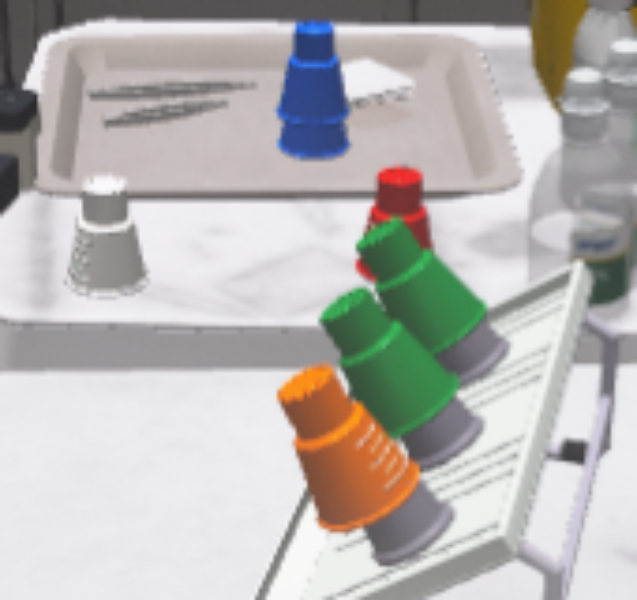

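View pics/t27.png

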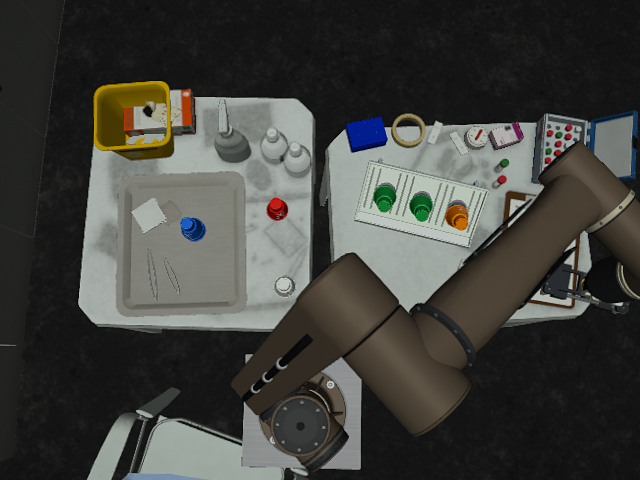

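View pics/t27c.png

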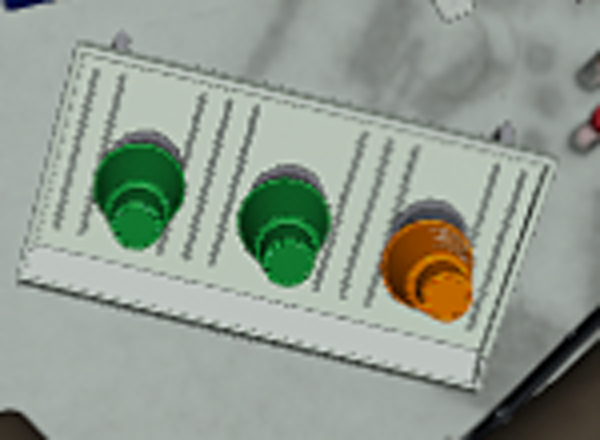

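Run:
```python
from h import *
d=grab('side');t=grab('top')
T=np.array([.5145,-.401,.136]);a=np.array([-.559,.128,.819])
cv2.imwrite('pics/o28.png',np.hstack([cv2.resize(t['frame'][195:240,435:475],(350,394),interpolation=2),cv2.resize(d['frame'][280:340,325:385],(394,394),interpolation=2)]))
def blob(im,c,n):return min(blobs(im['frame'],c),key=lambda b:np.hypot(*(b[0]-n)))
b=blob(d,'orange',(353,310));print(b[0],b[1])
c,stt,m,h=b
v=h[...,2]
for y in range(stt[1],stt[1]+14): print(y,[int(v[y,x]) if m[y,x] else 0 for x in range(332,360)])
c,stt,m,h=blob(t,'orange',(457,216));v=h[...,2]
for y in range(stt[1]+8,stt[1]+stt[3]): print(y,[int(v[y,x]) if m[y,x] else 0 for x in range(445,470)])
```

```text
[351.53340292 310.31210856] [334 287  38  45 958]
287 [0, 0, 0, 0, 0, 0, 0, 0, 0, 0, 0, 0, 0, 191, 216, 210, 0, 0, 0, 0, 0, 0, 0, 0, 0, 0, 0, 0]
288 [0, 0, 0, 0, 0, 0, 0, 0, 0, 0, 238, 241, 244, 229, 234, 243, 233, 0, 0, 0, 0, 0, 0, 0, 0, 0, 0, 0]
289 [0, 0, 0, 0, 0, 0, 0, 0, 247, 241, 251, 251, 251, 251, 251, 247, 240, 0, 0, 0, 0, 0, 0, 0, 0, 0, 0, 0]
290 [0, 0, 0, 0, 0, 0, 240, 248, 251, 251, 251, 251, 251, 247, 250, 235, 205, 200, 0, 0, 0, 0, 0, 0, 0, 0, 0, 0]
291 [0, 0, 0, 0, 0, 247, 241, 251, 251, 251, 251, 251, 247, 243, 246, 225, 185, 190, 0, 0, 0, 0, 0, 0, 0, 0, 0, 0]
292 [0, 0, 0, 0, 250, 251, 251, 251, 251, 251, 251, 250, 238, 247, 224, 180, 188, 189, 194, 0, 0, 0, 0, 0, 0, 0, 0, 0]
293 [0, 0, 0, 247, 251, 251, 251, 251, 251, 250, 251, 242, 223, 220, 174, 182, 187, 188, 191, 0, 0, 0, 0, 0, 0, 0, 0, 0]
294 [0, 0, 214, 247, 251, 251, 251, 251, 250, 233, 245, 189, 167, 170, 175, 180, 185, 187, 190, 200, 0, 0, 0, 0, 0, 0, 0, 0]
295 [0, 0, 239, 243, 248, 248, 242, 246, 243, 160, 208, 152, 159, 166, 172, 178, 184, 187, 189, 193, 206, 0, 0, 0, 0, 0, 0, 0]
296 [0, 0, 238, 196, 229,
[... 1972 characters left out ...]
 141, 55, 94, 163, 170, 88, 98, 170, 194, 192, 192, 192, 193, 192, 192, 193, 194, 160, 176, 0, 0]
225 [0, 0, 0, 0, 0, 165, 76, 77, 151, 149, 88, 168, 195, 193, 192, 192, 192, 192, 193, 193, 193, 171, 183, 0, 0]
226 [0, 0, 0, 0, 0, 0, 0, 122, 124, 187, 195, 197, 194, 194, 192, 192, 193, 193, 193, 193, 193, 195, 0, 0, 0]
227 [0, 0, 0, 0, 0, 0, 0, 0, 0, 0, 165, 191, 190, 194, 193, 193, 192, 194, 194, 195, 194, 194, 0, 0, 0]
228 [0, 0, 0, 0, 0, 0, 0, 0, 0, 0, 0, 0, 167, 157, 173, 194, 194, 195, 139, 158, 160, 0, 0, 0, 0]
229 [0, 0, 0, 0, 0, 0, 0, 0, 0, 0, 0, 0, 0, 175, 161, 179, 193, 194, 169, 173, 0, 0, 0, 0, 0]
230 [0, 0, 0, 0, 0, 0, 0, 0, 0, 0, 0, 0, 0, 0, 0, 0, 178, 186, 0, 0, 0, 0, 0, 0, 0]
```

View pics/o28.png

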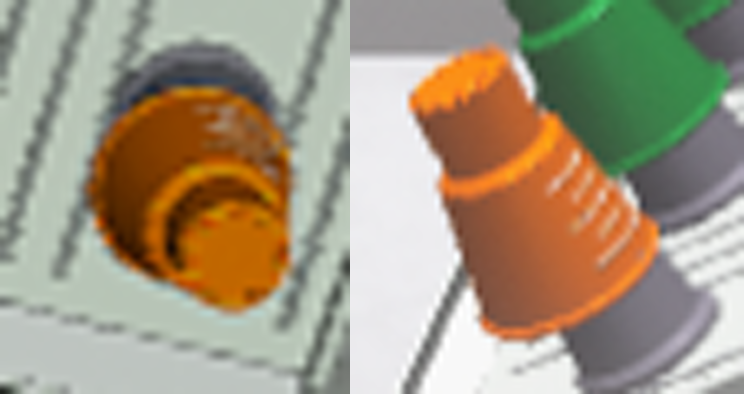

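Run:
```python
from h import *
d=grab('side');t=grab('top')
T=np.array([.5145,-.401,.136])
a=np.array([-.559,.128,.819]);a/=np.linalg.norm(a)
f,e=tri(t,(461.3,223.7),d,(341.6,291.6));print('foot',f,e)
f0,e=tri(t,(459.7,224.7),d,(341.2,292.7));print('blue foot',f0)
# shoulder circle centre: top ring & side ring
ring_t=(457.3,219.9)
for nm,ff in(('orange',f),('blue',f0)):
    r=ff-T; print(nm,'foot rel tip: axial',r@a,'lateral',np.linalg.norm(r-(r@a)*a))
# mouth rim centre: side ends of rim (384.., ) crop -> px
p1=(325+(658-350)/6.567,280+225/6.567);p2=(325+(485-350)/6.567,280+325/6.567)
ms=((p1[0]+p2[0])/2,(p1[1]+p2[1])/2)
# top: rim extremes left/right in crop
q=(435+(95+290)/2/8.75,195+190/8.75)
m,e=tri(t,q,d,ms);ax=f-m;print('mouth',m,e,np.linalg.norm(ax),'ang deg to peg',np.degrees(np.arccos(ax@a/np.linalg.norm(ax))))
c=f-.039*ax/np.linalg.norm(ax);r=c-T;print('centre rel tip axial',r@a,'dist',np.linalg.norm(r))
st()
```

```text
foot [ 0.49287409 -0.3982379   0.16611577] 0.0005220496300049342
blue foot [ 0.49160214 -0.39514376  0.16173138]
orange foot rel tip: axial 0.03711418410789121 lateral 0.0021922021285796373
blue foot rel tip: axial 0.034629983169896655 lateral 0.004634217689772008
mouth [ 0.52758936 -0.40477286  0.09966998] 0.003131667511585069 0.07525222840034501 ang deg to peg 7.098868773002481
centre rel tip axial -0.0015868566354584179 dist 0.005680145578807338
t 23.57 pos [ 0.318  -0.6137  0.2805] jaw deg 77.11 tz [ 0. -0. -1.] F [ 0.4  0.1 -0.2] M [-0.   -0.07 -0.03] op 0.0659
```

Judging from the blob shifts relative to how blue hung there, orange sits within about 2 mm of blue's seating depth. Its axis is about 7° off the peg's, and the limit is 17°. The greens' centroids have moved at most 0.1 px, and the stack is unchanged. Handing in.

Run:
```python
from h import *
d=grab('side');t=grab('top')
for c,n in(('orange',(352,310)),('blue',(343,215))): print(c,min(blobs(d['frame'],c),key=lambda b:np.hypot(*(b[0]-n)))[0])
st();print(arm.hand_in())
```

```text
orange [351.53910323 310.29927007]
blue [343.03481625 215.31914894]
t 23.67 pos [ 0.3182 -0.6137  0.2808] jaw deg 77.12 tz [ 0.001 -0.001 -1.   ] F [-0.8  0.7  1.3] M [ 0.01 -0.02 -0.02] op 0.0659
the job is handed in; nothing more can be done
None
```

I nested the blue beaker over the stored one in the tray, hung the orange beaker on the freed right peg, and handed the job in at 23.7 s of the 67 s limit. No verdict was reported.

**How it went:** I drew blue off along its peg and stood it upright by dragging its rim on the table in front of the rack. I then regripped it and nested it without measurable side load. Orange was lowered over the peg tip and tilted by the peg until it met the tip at about 7 N, then released.

**Last checks:**
- **Blue stack:** it stands about 30 mm higher than the stored beaker alone. It looks upright and concentric to about 1 px in the side view, and the stored beaker's rim is at the same pixels as before.
- **Green beakers:** their centres moved no more than 0.1 px in the top view.
- **At rest:** orange did not move between pictures, and the gripper was clear of everything.
- **Orange:** my measurements disagree on how far home it is.
  - Direct triangulation put its centre only 1.6 mm below the tip; at least 3 mm is required. The same tip estimate also made the blue beaker look 4.6 mm too high when it hung there.
  - Compared with blue's original seat, orange sits only about 1.5 to 2.5 mm higher, so about 6.5 to 7.5 mm below the tip.
  - Its axis is about 7° off the peg's; the limit is 17°.

I took orange as home on that comparison and did not push it further.

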